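Tip a relief tile out of its nest and stand it on the easel

ROBOT

A 6-joint arm with a two-finger parallel gripper is mounted at the origin on the work surface. World frame = base frame: x ahead of the robot, y to its left, z up, the work surface at z = 0. Lengths are in m, angles in degrees, forces in N, time in s.
With the tool pointing down it reaches from about 0.4 to 0.825 m from the base axis. Payload 7 kg.
Tool frame: the origin (TCP) lies midway between the tips of the shut fingers; the grasp point (between the pads) lies 19 mm behind it; z points along the fingers, y is the direction in which the jaws open and shut (so a half turn about z gives the same grasp; the last joint's range is limited). The gripper opens to 88 mm and grips with 3 to 60 N. Pads are 19 mm wide; open, the fingers measure 130 mm over their backs; the gripper's body (78 mm by 193 mm) begins 47 mm behind the grasp point.
Start: joints at [-49.498, 20.546, 0.682, 0, -70.136, -16.507], TCP at [0.274, -0.617, 0.227] pointing down, gripper open.
Joint ranges: [-176.03, 176.03], [-82.01, 121.73], [-58.28, 71.71], [-173.87, 95.51], [-174.79, -0.11], [-173.66, 173.66]. Speed limits (degrees/s): [136.94, 136.94, 172.46, 180, 180, 180].

INTERFACE

Orientations are given as [roll, pitch, yaw] about the fixed x, y, z axes, in that order (R = Rz(yaw) Ry(pitch) Rx(roll)).
In Python, from plant import sensors, cams, job gives the robot as it stands.
- The arm moves only by the tool move_arm, never from a script. Its argument "commands" is a list of rows, each a list of 7 numbers: the finger opening in cm, from 0 to 8.76, then the shift along the tool's x, y, z in cm, then the turn, a rotation vector about the tool's x, y, z in rad. In form: [[hand, x, y, z, wx, wy, wz], ...]. A call has exactly 8 rows; each row is the pose to reach, as a shift and turn from the pose commanded when the call began, along the tool's axes at that moment; what a row does not reach only later rows make up. A row lasts 1/8 s, in which the tool goes at most 62.5 mm and 10.7 degrees, less where a joint would pass 70% of its speed; a pose out of reach is approached as far as the arm can. A call with a gripper value outside its range is refused whole. The fingers move at their own pace and stop on an object; the grip force is fixed at half the most. Time passes only in rows, so rows that repeat a pose let the fingers close, or fill a call up. It gives the time, the measured TCP pose, the force and the opening at its end, in the units of the state.
- sensors.get_obs(): the state, without advancing time (a new reading comes with each control period).
- cams.snapshot(name): name is "side" or "top" or "wrist"; returns a dict with "frame" (384x512x3 uint8, red, green, blue), "camera_matrix" (3x3 intrinsics, pixels), "R" (3x3) and "t" (3): a world point X has camera coordinates R X + t. Camera axes: x right, y down, z forward; pixel columns grow to the right and rows downward; lengths in m; the calibration is good to about 2 mm. The wrist camera is an equidistant fisheye: a pixel r from the principal point sees the ray r / f radians off the axis. A picture is of the moment at which its call begins. There is no depth.
- job.close_job(): hands the job in, once; it reports no verdict.
The state is a dict: "clock": time; "joint_pos": joint angles; "qvel": joint speeds; "tau": joint torques, N m; "tool_pos": TCP position; "orientation": TCP orientation; "force": force on the tool from outside, world axes, zero at the start; "moment": the same for the moment, N m; "opening": finger opening in m.
Only numpy, scipy, OpenCV 4.12 (cv2) and the standard library are available. Lean on these libraries where they do the work, as an engineer would, in place of code of your own. Each camera call takes 0.05 s, during which the arm holds its last target.

TASK

Two relief tiles lie flush in the snug nests of the wooden sample tray, with no room for fingers beside them. Take the one with the round flower: press on one of its ends so that it tips up in its nest and stays tipped (only one end gives way; feel which), then lift it out by its raised end and stand it upright on its end on the little table easel, in the middle of the ledge, its back flat against the rest and the flower facing out. Set it down without dropping it, let go, and leave the leaf tile and everything else on the table where it is.

Things in the scene. Friction and masses are not known exactly. Their poses are not given: they have to be found in the camera images.
- flower_tile: The tile to move: fired clay, 120 x 56 x 16 mm, about 215 g, with a flower of nine pale dots, 40 mm across, in the middle of its face. Origin: centre of its underside. x: along the length, y: across the width, z: out of the decorated face. Both ends alike: the upper 7 mm are set back 2 mm there. Its long sides are straight and 16 mm thick.
- flower_face (a point): Centre of the flower tile's decorated face, 16 mm above its origin along its z.
- leaf_tile: The other tile: same clay, size and axes as the flower tile, but decorated with a leaf spray (a stem with ten leaflets). It lies in the other nest, stays there, and would tip as easily if touched on its hollow end.
- tray: Fixed wooden sample tray, 151 (x) x 172 (y) x 55 (z) mm; origin: centre of its underside. Two nests, 123 mm along x by 59 mm along y, centred at y = +42.5 and -42.5 mm; 26 mm of wood between them, outer walls 14 mm. Either tile may be in either nest, its underside 39 mm above the table, its face flush with the tray's top at 55 mm, with gaps of 1.5 mm all round.
- nest_1 (a point): Mouth centre of the nest at the tray's +y side, 55 mm above the table. Under the tile the floor is solid from one end to 2.5 mm past the middle, then drops 30 mm into a hollow below the other end. Which end (tray +x or -x) is hollow cannot be seen and differs from nest to nest. The solid end does not give at all; the hollow end gives to under 1 N.
- nest_2 (a point): Mouth centre of the nest at the tray's -y side, built alike. Pressed 40 mm from its middle with shut fingers (to about 11 mm below the tray's top, fingers up to 32 mm wide) over the hollow, a tile tips, passes its balance at 15 to 25 degrees, falls to rest at about 31 degrees and stays there by itself.
- tray_top (a point): The tray's middle, on its top face, 55 mm above the table. A tipped tile's raised end stands clear of the tray's top by 16 mm (lower edge) to 30 mm (upper edge): there its long sides can be gripped, 56 mm apart, with the fingertips just above the tray's top, some 45 mm from the tile's middle. It then lifts straight up out of the nest.
- easel: Fixed wooden table easel, 150 mm long (x), 82 mm wide (y), about 145 mm tall, open front towards its -x. Origin: on its middle line at table height, 65 mm behind its front end.
- easel_rest: The easel's sloping rest, a board 30 mm wide, 10 mm thick, reaching 110 mm up the slope at 62 degrees from level. Origin: middle of the inner corner of rest and ledge, 45 mm above the table. x: up the slope, y: across, z: square out of the rest's front face. The ledge is square to the rest, 82 mm wide, 24 mm deep, closed by a lip 8 mm high, 5 mm thick.
- stand_spot (a point): Point on the rest's front face, on its middle line, 60 mm up the slope from the ledge: where the flower tile's origin comes to lie when it stands properly, its z along the rest's z and its x up or down the slope. The rest is narrower than the tile, so fingertips at the tile's sides may reach past its back.
- phone: Bystander: black smartphone lying flat, 148 x 71 x 8 mm. Origin under its centre.
- pen: Bystander: dark metal pen lying flat, about 134 mm long (x), 8 mm thick. Origin under its centre.
- gel_pen: Bystander: pink gel pen lying flat, about 134 mm long (x), 8 mm thick. Origin under its centre.
- mug: Bystander: white mug, 80 mm across, 92 mm tall. Origin under its centre.
- tape_roll: Bystander: roll of masking tape lying flat, 86 mm across, 24 mm tall. Origin under its centre.
- glue: Bystander: white glue bottle, 48 mm across, 110 mm tall. Origin under its centre.
- eraser: Bystander: white eraser, 45 x 20 x 12 mm. Origin under its centre.
Things that resemble listed ones, but are neither listed nor needed, are in the scene too. Leave any pink or yellow look-alike of the flower_tile alone.

How it is judged (in metres and radians):
On the way, in this order (a step that is already met when the one before it is completed fails the run):
1. the flower tile lies tipped up in its nest, let go, at least 23 degrees from level (angle between flower_tile's own z axis and vertical between 0.4 and 0.75 rad and z of flower_tile in the frame of tray below 0.046 m and contact force between the fingers and flower_tile below 0.05 N), for 0.2 s.
2. the flower tile is set down on the easel's ledge while still held in the fingers (x of flower_tile in the frame of easel_rest between 0.054 and 0.072 m and y of flower_tile in the frame of easel_rest between -0.015 and 0.015 m and z of flower_tile in the frame of easel_rest between -0.006 and 0.02 m and contact force between the fingers and flower_tile above 0.3 N), for 0.05 s.
At the end, for the whole second after the job is handed in: Flower tile at rest, released, on its end on the ledge, flower out: within 12 mm of the rest's middle, origin 54-68 mm up the slope, within 5 mm of the rest's face, aligned within 0.10 rad. Leaf tile flat in its nest (6 mm, 0.08 rad). Bystanders within 30 mm of their starts (x of flower_tile in the frame of easel_rest between 0.054 and 0.068 m and y of flower_tile in the frame of easel_rest between -0.012 and 0.012 m and z of flower_tile in the frame of easel_rest between -0.005 and 0.005 m and z of flower_face in the frame of easel_rest above 0.01 m and angle between the z axis of flower_tile and the z axis of easel_rest, either way round below 0.1 rad and angle between the x axis of flower_tile and the x axis of easel_rest, either way round below 0.1 rad and contact force between the fingers and flower_tile below 0.05 N and linear speed of flower_tile below 0.02 m/s and angle between leaf_tile's own z axis and vertical below 0.08 rad and distance of leaf_tile from where it was at the start of the episode below 0.006 m and distance of each of phone, pen, gel_pen, mug, tape_roll, glue, eraser from where it was at the start of the episode below 0.03 m); the robot touches nothing.
It fails at once if the flower tile is let fall (moves faster than 0.5 m/s with no finger on it) (contact force between the fingers and flower_tile below 0.05 N and linear speed of flower_tile above 0.5 m/s).
It fails at once if the leaf tile is tipped or moved out of place (angle between leaf_tile's own z axis and vertical above 0.2 rad or distance of leaf_tile from where it was at the start of the episode above 0.015 m).
It fails at once if a bystander is knocked away (over 50 mm) (distance of any of phone, pen, gel_pen, mug, tape_roll, glue, eraser from where it was at the start of the episode above 0.05 m).
It also fails if it takes over 64 s, if anything falls off the work surface, if the arm or the gripper's body presses on something with over 40 N, if the wrist force passes 120 N, or if a joint passes its speed limit or range.

## Working session

There is one attempt and no reset: what is moved stays moved. The work goes in short steps, Python scripts to look and compute and a tool call to move; the robot and the scene stay as the last step left them, time stands still between calls to the robot, and variables do not carry over. Pictures are saved under pics/ and viewed, and the job is handed in when it is done.

Besides the shell and the picture viewer there is one more tool, called after "Emit:" as name(argument=value, ...), one argument or row to a line, values as JSON. move_arm: Moves the arm, as the interface text tells. Its arguments: {"type":"object","properties":{"commands":{"type":"array"}},"required":["commands"]}

```bash
ls; mkdir -p pics; python3 - <<'E'
from plant import sensors, cams, job
import cv2
print(sensors.get_obs())
for n in ["side","top","wrist"]:
    s=cams.snapshot(n)
    print(n,s["camera_matrix"],s["R"],s["t"])
    cv2.imwrite(f"pics/{n}0.png",cv2.cvtColor(s["frame"],cv2.COLOR_RGB2BGR))
E
```

```text
pics
{'clock': 0.0, 'joint_pos': array([-4.94972905e+01,  2.05905913e+01,  6.33542127e-01, -2.06970827e-02,
       -7.01369614e+01, -1.65051171e+01]), 'qvel': array([ 0.09451215,  0.01819712, -0.01539607, -0.02800342,  0.00896294,
       -0.01298949]), 'tau': array([-6.11195610e-04, -5.82718277e+01,  2.93061090e+01,  6.99742377e+00,
        7.02840698e-03, -1.75933474e-04]), 'tool_pos': array([ 0.27427366, -0.61621603,  0.22562865]), 'orientation': array([ 1.79904335e+02, -8.05624823e-03, -1.56009449e+02]), 'force': array([ 0.1810328 ,  0.28789305, -0.95882391]), 'moment': array([ 0.00712817,  0.01454287, -0.00707263]), 'opening': 0.08772665269913259}
side [[486.06089418   0.         257.64726056]
 [  0.         486.06089418 192.27217908]
 [  0.           0.           1.        ]] [[ 0.72128083 -0.69217805  0.02536762]
 [-0.34602922 -0.391821   -0.85249052]
 [ 0.60001479  0.60610713 -0.5221268 ]] [-0.51974328  0.19285998  1.1132113 ]
top [[411.2416533    0.         261.6077719 ]
 [  0.         411.2416533  194.32073762]
 [  0.           0.           1.        ]] [[ 0.00395429 -0.99973439 -0.02270484]
 [-0.99877161 -0.00282698 -0.04947006]
 [ 0.04939274  0.02287257 -0.9985175 ]] [-0.16379479  0.53857309  1.41274272]
wrist [[297.31863964   0.         254.28416537]
 [  0.         297.31863964 190.27653664]
 [  0.           0.           1.        ]] [[-4.05446050e-01  9.14118848e-01  4.82646015e-04]
 [ 8.71680802e-01  3.86464067e-01  3.01360423e-01]
 [ 2.75292717e-01  1.22606106e-01 -9.53510180e-01]] [ 0.67390565 -0.03873351  0.39142221]
```

View pics/side0.png

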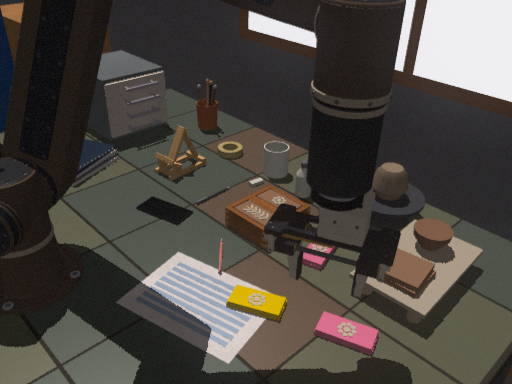

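View pics/top0.png

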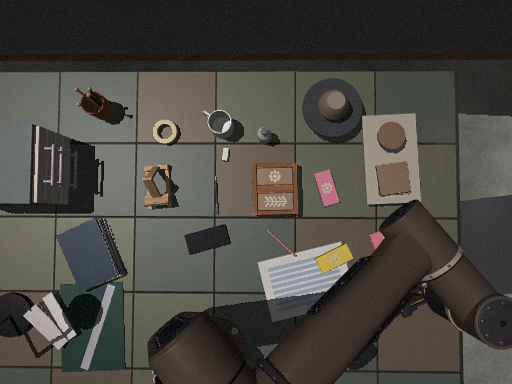

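View pics/wrist0.png

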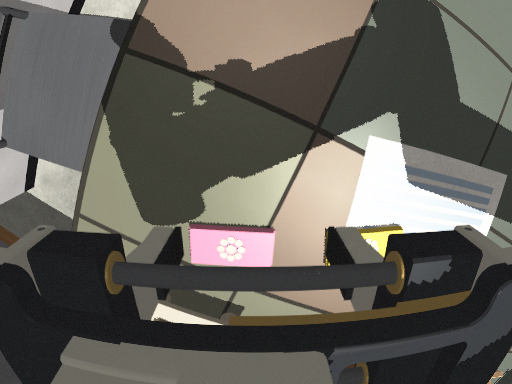

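The side and top views show the tray, with the flower tile in the far nest (about (275,176) in the top view) and the leaf tile near (275,201). The easel is at about (157,187) in the top view. I'll zoom in on both.

```bash
python3 - <<'E'
import cv2, numpy as np
t=cv2.imread("pics/top0.png"); s=cv2.imread("pics/side0.png")
def crop(im,x,y,w,h,k): return cv2.resize(im[y:y+h,x:x+w],None,fx=k,fy=k,interpolation=cv2.INTER_CUBIC)
cv2.imwrite("pics/c1.png",np.hstack([crop(t,245,155,60,70,6),crop(t,130,155,60,70,6)]))
cv2.imwrite("pics/c2.png",np.hstack([crop(s,220,180,95,75,4),crop(s,145,120,75,75,4)]))
E
```

```text
(no output)
```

View pics/c1.png

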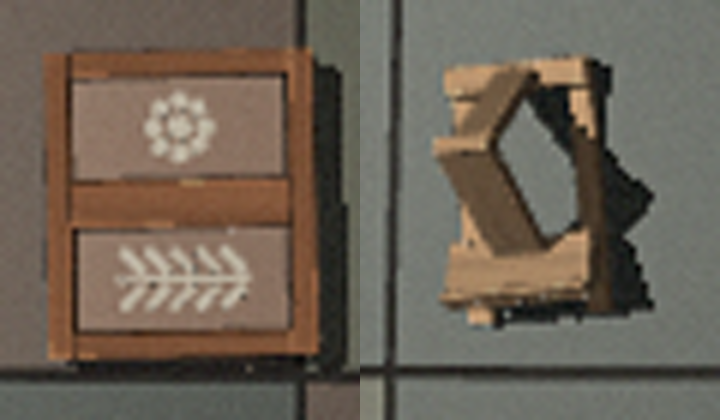

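View pics/c2.png

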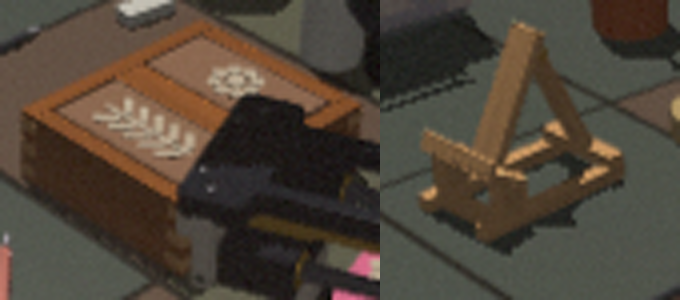

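```bash
cat > h.py <<'E'
import numpy as np, cv2
def ray(s,u,v,fish=False):
    K=s["camera_matrix"];R=np.array(s["R"]);t=np.array(s["t"])
    x=(u-K[0,2])/K[0,0];y=(v-K[1,2])/K[1,1]
    if fish:
        th=np.hypot(x,y); k=np.sin(th)/th if th>1e-9 else 1; d=np.array([x*k,y*k,np.cos(th)])
    else: d=np.array([x,y,1.])
    return -R.T@t, R.T@d
def onz(s,u,v,z,fish=False):
    c,d=ray(s,u,v,fish); return c+d*(z-c[2])/d[2]
def proj(s,X,fish=False):
    K=s["camera_matrix"]; p=np.array(s["R"])@np.asarray(X,float)+np.array(s["t"])
    if fish:
        r=np.hypot(p[0],p[1]);th=np.arctan2(r,p[2]);q=p[:2]/max(r,1e-9)*th
    else: q=p[:2]/p[2]
    return np.array([K[0,0]*q[0]+K[0,2],K[1,1]*q[1]+K[1,2]])
def tri(rays):
    A=np.zeros((3,3));b=np.zeros(3)
    for c,d in rays:
        d=d/np.linalg.norm(d);P=np.eye(3)-np.outer(d,d);A+=P;b+=P@c
    return np.linalg.solve(A,b)
E
python3 - <<'E'
from h import *
from plant import sensors,cams
s=cams.snapshot("top"); w=cams.snapshot("side")
for q in (s,w): print("cam",-np.array(q["R"]).T@q["t"])
f=lambda u,v:(245+(u+.5)/6-.5,155+(v+.5)/6-.5)
def P(n,u,v,z): print(n,onz(s,*f(u,v),z).round(4))
for n,u,v in [("TL",47,54),("TR",313,52),("BR",319,355),("BL",49,360),("flower",180,126),("leaf",185,279),("fTL",72,77),("fTR",288,75),("fBR",290,177),("fBL",73,182)]: P(n,u,v,.055)
g=lambda u,v:(130+(u-360+.5)/6-.5,155+(v+.5)/6-.5)
h=lambda u,v:(145+(u-380+.5)/4-.5,120+(v+.5)/4-.5)
# rest top corners, lip ends: crop guess pairs
for n,a,b in [("restTopL",(437,146),(511,22)),("restTopR",(492,148),(545,36)),("lipL",(445,292),(424,132)),("lipR",(583,300),(523,178))]:
    print(n,tri([ray(s,*g(*a)),ray(w,*h(*b))]).round(4))
E
```

```text
cam [ 0.46877997 -0.19454181  1.43357264]
cam [-0.22632719 -0.95891361  0.75883341]
TL [ 0.6406 -0.1316  0.055 ]
TR [ 0.6419 -0.2808  0.055 ]
BR [ 0.4723 -0.2841  0.055 ]
BL [ 0.4689 -0.1335  0.055 ]
flower [ 0.6002 -0.2064  0.055 ]
leaf [ 0.5144 -0.2094  0.055 ]
fTL [ 0.6277 -0.1457  0.055 ]
fTR [ 0.629  -0.2668  0.055 ]
fBR [ 0.5717 -0.2679  0.055 ]
fBL [ 0.5686 -0.1465  0.055 ]
restTopL [0.5789 0.2164 0.1378]
restTopR [0.5818 0.1843 0.1365]
lipL [0.5035 0.2351 0.0596]
lipR [0.5129 0.1476 0.0527]
```

```bash
python3 - <<'E'
from h import *
from plant import sensors,cams
from scipy.spatial.transform import Rotation as Ro
s=cams.snapshot("top"); w=cams.snapshot("side"); k=cams.snapshot("wrist"); o=sensors.get_obs()
T=Ro.from_euler('xyz',o["orientation"],degrees=True).as_matrix()
c=-np.array(k["R"]).T@k["t"]
print("cam in tool",T.T@(c-o["tool_pos"]),"axes rows in tool",np.array(k["R"])@T, o["tool_pos"])
t=cv2.cvtColor(s["frame"],cv2.COLOR_RGB2BGR); q=cv2.cvtColor(w["frame"],cv2.COLOR_RGB2BGR)
def crop(im,x,y,w,h,k): return cv2.resize(im[y:y+h,x:x+w],None,fx=k,fy=k,interpolation=cv2.INTER_CUBIC)
cv2.imwrite("pics/c3.png",np.hstack([crop(t,195,95,90,75,4),crop(q,240,130,90,75,4)]))
E
```

```text
cam in tool [ 0.08191567  0.00083258 -0.15874232] axes rows in tool [[-1.25586664e-03  9.99998865e-01  8.32578661e-04]
 [-9.53467426e-01 -9.46411070e-04 -3.01494565e-01]
 [-3.01493435e-01 -1.17247360e-03  9.53467532e-01]] [ 0.27444782 -0.61661259  0.2264385 ]
```

View pics/c3.png

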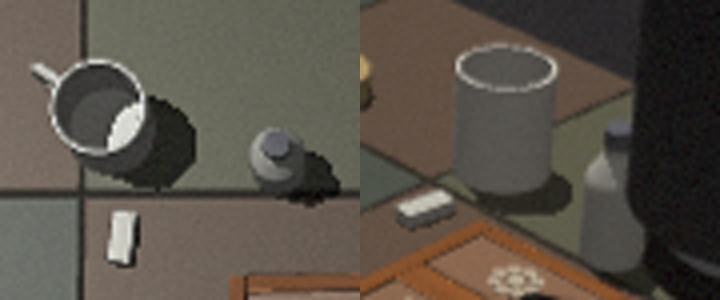

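```bash
cat >> h.py <<'E'
from scipy.spatial.transform import Rotation as Ro
def pose(o):
    return np.array(o["tool_pos"]),Ro.from_euler('xyz',o["orientation"],degrees=True)
def rel(p0,R0,p1,R1):
    d=R0.inv().apply(np.asarray(p1)-p0)*100; w=(R0.inv()*R1).as_rotvec(); return d.round(2),w.round(4)
E
python3 - <<'E'
from h import *
from plant import sensors,cams
s=cams.snapshot("top")
print("glue",onz(s,264.2,131.2,.11),"mug",onz(s,195+98/4,95+108/4,.092))
p,R=pose(sensors.get_obs())
print(rel(p,R,[.58,-.10,.27],Ro.from_euler('xyz',[180,0,-90],degrees=True)))
E
```

```text
glue [ 0.73950933 -0.17183196  0.11      ] mug [ 0.77395602 -0.02372365  0.092     ]
(array([-48.92,  34.77,  -4.35]), array([ 2.000e-04,  1.000e-04, -1.152e+00]))
```

Emit:
move_arm(
  commands=[
    [8.7,-4,3,-4.3,0,0,-0.14],
    [8.7,-9,6.5,-4.3,0,0,-0.28],
    [8.7,-14,10,-4.3,0,0,-0.42],
    [8.7,-19,13.5,-4.3,0,0,-0.58],
    [8.7,-24,17,-4.3,0,0,-0.74],
    [8.7,-29,20.5,-4.3,0,0,-0.9],
    [8.7,-34,24,-4.3,0,0,-1.02],
    [8.7,-38,27,-4.3,0,0,-1.152],
  ],
)

```text
clock: 1.45
tool_pos: [0.5128, -0.2133, 0.2699]
orientation: [-180.0, -0.0, -89.7]
force: [1.4, 0.0, -0.1]
opening: 0.087
```

```bash
python3 - <<'E'
from h import *
from plant import sensors,cams
p,R=pose(sensors.get_obs()); print(p,sensors.get_obs()["orientation"])
print(rel(p,R,[.58,-.10,.27],Ro.from_euler('xyz',[180,0,-90],degrees=True)))
E
```

```text
[ 0.51278581 -0.21333725  0.26991776] [-1.79952126e+02 -2.89061655e-03 -8.97061662e+01]
(array([-11.3 ,  -6.78,  -0.  ]), array([-0.0008, -0.    ,  0.0051]))
```

Emit:
move_arm(
  commands=[
    [0,-4,-2.5,0,0,0,0],
    [0,-8,-5,0,0,0,0.005],
    [0,-11.3,-6.8,0,0,0,0.005],
    [0,-11.3,-6.8,0,0,0,0.005],
    [0,-11.3,-6.8,0,0,0,0.005],
    [0,-11.3,-6.8,0,0,0,0.005],
    [0,-11.3,-6.8,0,0,0,0.005],
    [0,-11.3,-6.8,0,0,0,0.005],
  ],
)

```text
clock: 2.45
tool_pos: [0.5796, -0.103, 0.2697]
orientation: [-180.0, 0.0, -90.3]
force: [-0.2, -0.5, 0.4]
opening: 0.0121
```

```bash
python3 - <<'E'
from h import *
from plant import sensors,cams
k=cams.snapshot("wrist"); np.savez("w1.npz",**{a:np.array(k[a]) for a in k})
cv2.imwrite("pics/w1.png",cv2.cvtColor(k["frame"],cv2.COLOR_RGB2BGR))
s=cams.snapshot("side");cv2.imwrite("pics/s1.png",cv2.cvtColor(s["frame"],cv2.COLOR_RGB2BGR))
E
```

```text
(no output)
```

View pics/w1.png

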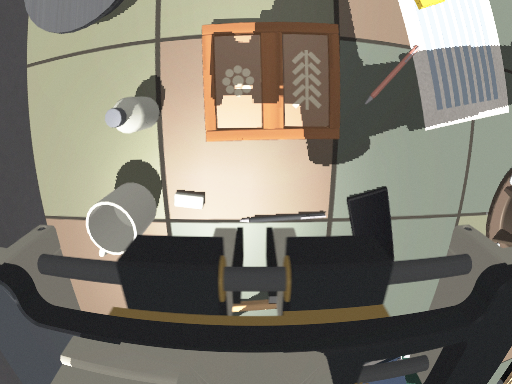

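View pics/s1.png

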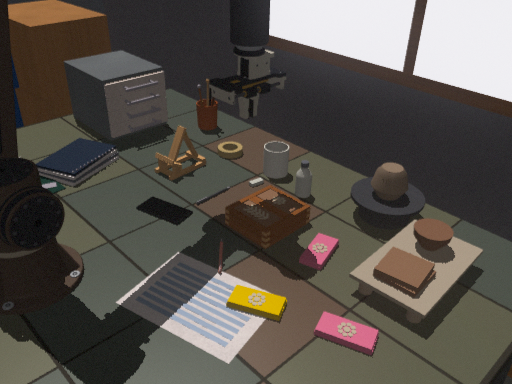

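The wrist view shows the tray at cols 203–340, rows 24–139, with the flower at about (238,80) and the leaf at about (307,80). I'll locate its corners more precisely.

```bash
python3 - <<'E'
from h import *
im=cv2.imread("pics/w1.png")
c=cv2.resize(im[15:150,195:350],None,fx=5,fy=5,interpolation=cv2.INTER_CUBIC)
c=cv2.resize(im[15:135+15-15,195:350],None,fx=5,fy=5,interpolation=cv2.INTER_CUBIC)
cv2.imwrite("pics/w1c.png",cv2.resize(im[15:145,195:350],None,fx=4.6,fy=4.6,interpolation=cv2.INTER_CUBIC))
s=np.load("w1.npz")
hsv=cv2.cvtColor(im,cv2.COLOR_BGR2HSV)
# pale pattern dots: low saturation, bright inside tray
for n,(x0,x1) in {"flower":(215,262),"leaf":(284,330)}.items():
    m=np.zeros(im.shape[:2],np.uint8); 
    sub=im[30:130,x0:x1].astype(int); 
    print(n, sub.mean((0,1)), sub.max((0,1)))
E
```

```text
flower [126.24978723 146.81106383 167.07191489] [254 255 255]
leaf [ 94.35782609 111.43391304 130.63630435] [253 255 255]
```

View pics/w1c.png

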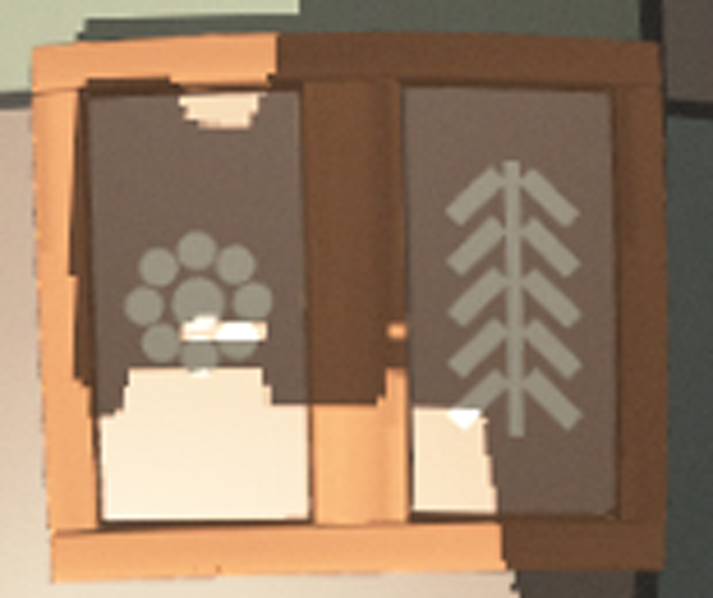

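```bash
python3 - <<'E'
from h import *
s=np.load("w1.npz")
f=lambda u,v:(195+(u+.5)/4.6-.5,15+(v+.5)/4.6-.5)
for n,u,v in [("trayTL",32,47),("trayTR",660,42),("trayBR",664,570),("trayBL",52,582),("fTL",84,85),("fTR",303,90),("fBR",311,520),("fBL",100,523),("flower",199,303),("lTL",404,90),("lTR",613,92),("lBR",618,516),("lBL",411,515)]:
    print(n,onz(s,*f(u,v),.055,True).round(4))
E
```

```text
trayTL [ 0.644  -0.2827  0.055 ]
trayTR [ 0.4724 -0.2865  0.055 ]
trayBR [ 0.4698 -0.1359  0.055 ]
trayBL [ 0.6411 -0.1325  0.055 ]
fTL [ 0.6297 -0.2707  0.055 ]
fTR [ 0.5709 -0.2676  0.055 ]
fBR [ 0.5694 -0.1486  0.055 ]
fBL [ 0.6271 -0.1486  0.055 ]
flower [ 0.5991 -0.2084  0.055 ]
lTL [ 0.5438 -0.2679  0.055 ]
lTR [ 0.4862 -0.2704  0.055 ]
lBR [ 0.4839 -0.1508  0.055 ]
lBL [ 0.542  -0.1501  0.055 ]
```

```bash
python3 - <<'E'
from h import *
from plant import sensors,cams
o=sensors.get_obs();p,R=pose(o); print(p,o["orientation"],o["force"],o["opening"])
print(rel(p,R,[.5985,-.1686,.065],Ro.from_euler('xyz',[180,0,-88.9],degrees=True)))
E
```

```text
[ 0.57974506 -0.10278562  0.26967169] [-1.79988197e+02  1.68226709e-03 -9.03149502e+01] [ 0.44672014 -0.96921164 -0.37977484] 0.004493269502208528
(array([ 6.57, -1.91, 20.47]), array([-0.0002,  0.    , -0.0247]))
```

Emit:
move_arm(
  commands=[
    [0,2.5,-0.7,2,0,0,-0.01],
    [0,5,-1.4,4,0,0,-0.02],
    [0,6.57,-1.9,8,0,0,-0.025],
    [0,6.57,-1.9,12,0,0,-0.025],
    [0,6.57,-1.9,16,0,0,-0.025],
    [0,6.57,-1.9,19,0,0,-0.025],
    [0,6.57,-1.9,20.47,0,0,-0.025],
    [0,6.57,-1.9,20.47,0,0,-0.025],
  ],
)

```text
clock: 3.55
tool_pos: [0.5982, -0.1683, 0.0643]
orientation: [179.9, -0.0, -88.9]
force: [0.5, -0.1, -0.3]
opening: 0.0008
```

```bash
python3 - <<'E'
from h import *
from plant import sensors,cams
o=sensors.get_obs();p,R=pose(o); print(p,o["orientation"],o["force"],o["opening"])
s=cams.snapshot("side")["frame"][150:280,180:360]
cv2.imwrite("pics/s2.png",cv2.resize(cv2.cvtColor(s,cv2.COLOR_RGB2BGR),None,fx=4,fy=4,interpolation=cv2.INTER_CUBIC))
E
```

```text
[ 0.59818205 -0.16832406  0.06425234] [ 1.79911035e+02 -5.77707510e-03 -8.88521730e+01] [ 0.47866936 -0.06550982 -0.28780047] 0.0007618428606283021
```

View pics/s2.png

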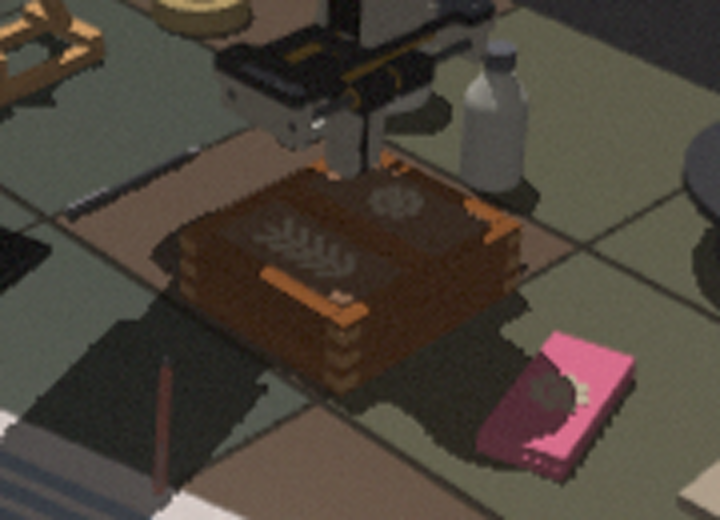

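The shut fingers hang over the near end of the flower tile, inside its nest. I'll feel downwards.

Emit:
move_arm(
  commands=[
    [0,0,0,0.3,0,0,0],
    [0,0,0,0.6,0,0,0],
    [0,0,0,0.75,0,0,0],
    [0,0,0,0.85,0,0,0],
    [0,0,0,0.95,0,0,0],
    [0,0,0,1.05,0,0,0],
    [0,0,0,1.1,0,0,0],
    [0,0,0,1.1,0,0,0],
  ],
)

```text
clock: 4.6
tool_pos: [0.5985, -0.1683, 0.0538]
orientation: [180.0, -0.0, -88.9]
force: [0.3, -0.0, 0.3]
opening: 0.0004
```

Emit:
move_arm(
  commands=[
    [0,0,0,0.05,0,0,0],
    [0,0,0,0.1,0,0,0],
    [0,0,0,0.15,0,0,0],
    [0,0,0,0.2,0,0,0],
    [0,0,0,0.2,0,0,0],
    [0,0,0,0.2,0,0,0],
    [0,0,0,0.2,0,0,0],
    [0,0,0,0.2,0,0,0],
  ],
)

```text
clock: 5.6
tool_pos: [0.5985, -0.1682, 0.0519]
orientation: [180.0, 0.0, -88.9]
force: [0.5, 0.2, -0.2]
opening: 0.0004
```

```bash
python3 - <<'E'
from h import *
from plant import sensors,cams
o=sensors.get_obs();p,R=pose(o); print(p,o["orientation"],o["force"],o["moment"])
s=cams.snapshot("side")["frame"][150:280,180:360]
cv2.imwrite("pics/s3.png",cv2.resize(cv2.cvtColor(s,cv2.COLOR_RGB2BGR),None,fx=4,fy=4,interpolation=cv2.INTER_CUBIC))
E
```

```text
[ 0.59850575 -0.16824806  0.05186737] [ 1.79999288e+02  1.15683534e-04 -8.88545487e+01] [ 0.51671537  0.16812211 -0.21731547] [-0.03132741  0.15110804  0.01592115]
```

View pics/s3.png

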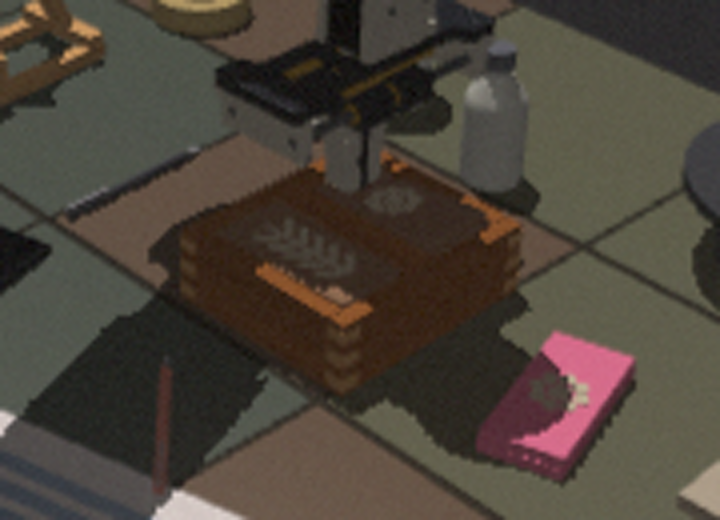

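It gives with almost no force, so this (+y) end is the hollow one. I'll press on.

Emit:
move_arm(
  commands=[
    [0,0,0,0.15,0,0,0],
    [0,0,0,0.3,0,0,0],
    [0,0,0,0.45,0,0,0],
    [0,0,0,0.6,0,0,0],
    [0,0,0,0.75,0,0,0],
    [0,0,0,0.85,0,0,0],
    [0,0,0,0.9,0,0,0],
    [0,0,0,0.9,0,0,0],
  ],
)

```text
clock: 6.65
tool_pos: [0.5985, -0.1683, 0.0429]
orientation: [180.0, -0.0, -88.9]
force: [-0.1, 1.2, 0.2]
opening: 0.0004
```

```bash
python3 - <<'E'
from h import *
from plant import sensors,cams
o=sensors.get_obs();p,R=pose(o); print(p,o["orientation"],o["force"],o["moment"])
s=cams.snapshot("side")["frame"][150:280,180:360]
cv2.imwrite("pics/s4.png",cv2.resize(cv2.cvtColor(s,cv2.COLOR_RGB2BGR),None,fx=4,fy=4,interpolation=cv2.INTER_CUBIC))
E
```

```text
[ 0.59852014 -0.16825595  0.0428533 ] [ 1.79999602e+02 -6.39811286e-04 -8.88535513e+01] [-0.10972944  1.22916843  0.185793  ] [0.06505406 0.13853398 0.01270875]
```

View pics/s4.png

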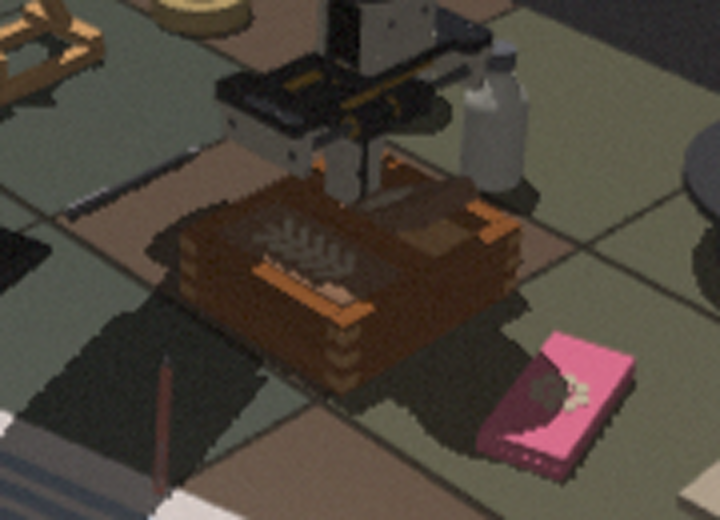

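The tile has tipped, with its −y end raised. I'll lift the fingers straight up and open them.

Emit:
move_arm(
  commands=[
    [0,0,0,-0.4,0,0,0],
    [0,0,0,-1,0,0,0],
    [0,0,0,-2,0,0,0],
    [0,0,0,-4,0,0,0],
    [4,-1,0,-7,0,0,0],
    [8.7,-3,0,-10,0,0,0],
    [8.7,-4,0,-13,0,0,0],
    [8.7,-4,0,-13,0,0,0],
  ],
)

```text
clock: 7.7
tool_pos: [0.5995, -0.1276, 0.1767]
orientation: [-179.7, -0.0, -88.8]
force: [-0.2, 0.1, -0.8]
opening: 0.0345
```

```bash
python3 - <<'E'
from h import *
from plant import sensors,cams
o=sensors.get_obs();p,R=pose(o); print(p,o["orientation"],o["force"],o["opening"])
w=cams.snapshot("side"); np.savez("s5.npz",**{a:np.array(w[a]) for a in w}); s=w["frame"][150:280,180:360]
cv2.imwrite("pics/s5.png",cv2.resize(cv2.cvtColor(s,cv2.COLOR_RGB2BGR),None,fx=4,fy=4,interpolation=cv2.INTER_CUBIC))
k=cams.snapshot("wrist"); np.savez("w5.npz",**{a:np.array(k[a]) for a in k})
cv2.imwrite("pics/w5.png",cv2.cvtColor(k["frame"],cv2.COLOR_RGB2BGR))
E
```

```text
[ 0.59948057 -0.12764485  0.17669948] [-1.79651103e+02 -7.60290100e-03 -8.87741528e+01] [-0.20406     0.08172792 -0.75968819] 0.03446064985732221
```

View pics/s5.png

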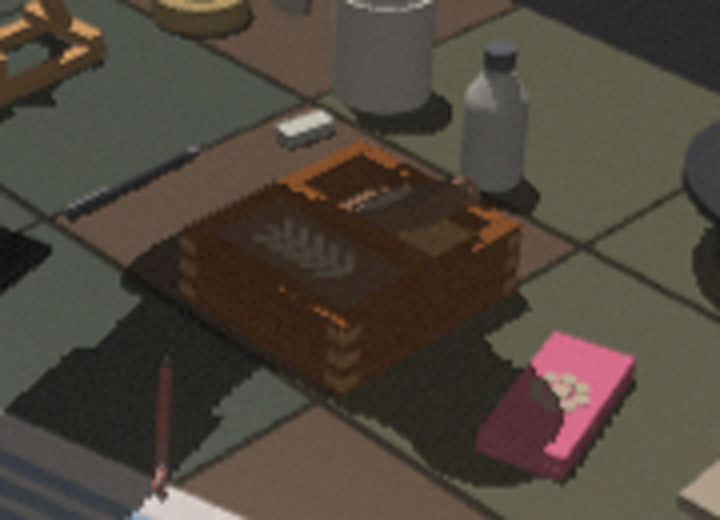

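View pics/w5.png

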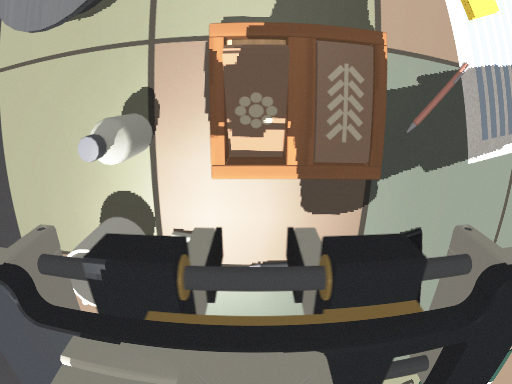

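```bash
python3 - <<'E'
from h import *
im=cv2.imread("pics/w5.png")
cv2.imwrite("pics/w5c.png",cv2.resize(im[15:190,200:310],None,fx=3.4,fy=3.4,interpolation=cv2.INTER_CUBIC))
im=cv2.resize(cv2.cvtColor(np.load("s5.npz")["frame"],cv2.COLOR_RGB2BGR)[180:230,255:320],None,fx=9,fy=9,interpolation=cv2.INTER_CUBIC)
cv2.imwrite("pics/s5c.png",cv2.convertScaleAbs(im,alpha=1.7))
E
```

```text
(no output)
```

View pics/w5c.png

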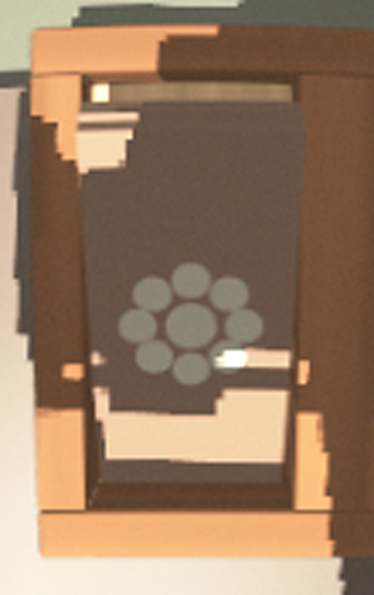

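View pics/s5c.png

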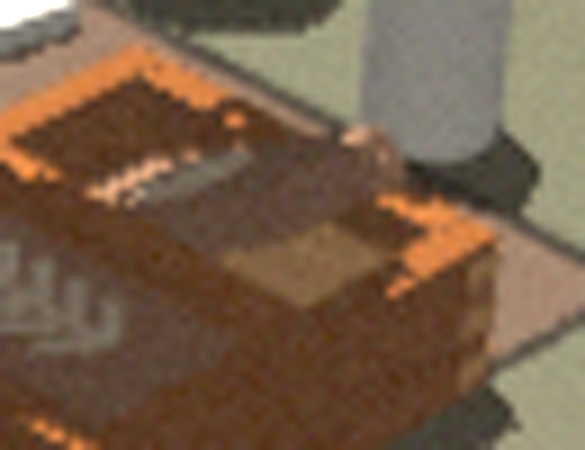

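```bash
python3 - <<'E'
from h import *
s=np.load("w5.npz")
f=lambda u,v:(200+(u+.5)/3.4-.5,15+(v+.5)/3.4-.5)
for n,u,v,z in [("tray T wall",200,28,.055),("nest T",190,74,.055),("nest B",195,511,.055),("trayB",190,555,.055),("edgeL faceTop",78,128,.085),("outerL",80,102,.079),("outerR",303,104,.079),("flower",191,326,.0545),("lowedge",195,462,.027)]:
    print(n,onz(s,*f(u,v),z,True).round(4))
# model: pivot at yc+2.5,z .039 angle 31
import math
yc,a=-.2086,math.radians(31)
for t,h in [(-60,0),(-60,9),(-58,9),(-58,16),(0,16),(58,16),(60,0),(-45,8)]:
    # t along tile toward +y(low); pivot at t=2.5 if unslid
    d=t-2.5; print(t,h,"y",round(yc+(2.5+d*math.cos(a)+h*math.sin(a))/1000,4),"z",round(.039+(-d*math.sin(a)+h*math.cos(a))/1000,4))
p=lambda P:proj(s,P,True)
E
```

```text
tray T wall [ 0.598  -0.2825  0.055 ]
nest T [ 0.6004 -0.2691  0.055 ]
nest B [ 0.5966 -0.1467  0.055 ]
trayB [ 0.5977 -0.1338  0.055 ]
edgeL faceTop [ 0.6271 -0.2488  0.085 ]
outerL [ 0.6274 -0.2565  0.079 ]
outerR [ 0.5723 -0.2571  0.079 ]
flower [ 0.5988 -0.1987  0.0545]
lowedge [ 0.5966 -0.1559  0.027 ]
-60 0 y -0.2597 z 0.0712
-60 9 y -0.255 z 0.0789
-58 9 y -0.2533 z 0.0779
-58 16 y -0.2497 z 0.0839
0 16 y -0.2 z 0.054
58 16 y -0.1503 z 0.0241
60 0 y -0.1568 z 0.0094
-45 8 y -0.2427 z 0.0703
```

```bash
python3 - <<'E'
from h import *
from plant import sensors,cams
o=sensors.get_obs();p,R=pose(o); print(p,o["orientation"],o["force"],o["opening"])
print(rel(p,R,[.5998,-.2427,.0585],Ro.from_euler('xyz',[180,0,-88.9],degrees=True)))
E
```

```text
[ 0.59768693 -0.12807314  0.17352609] [-1.79936631e+02  1.97048332e-02 -8.88436159e+01] [ 0.16498914 -0.18004696 -0.30598541] 0.042895168064140864
(array([11.47,  0.03, 11.5 ]), array([-0.0011,  0.0003,  0.001 ]))
```

Emit:
move_arm(
  commands=[
    [7.4,4,0,0,0,0,0],
    [7.4,8,0,0,0,0,0],
    [7.4,11,0,2,0,0,0],
    [7.4,11.47,0,4,0,0,0],
    [7.4,11.47,0,6,0,0,0],
    [7.4,11.47,0,6,0,0,0],
    [7.4,11.47,0,6,0,0,0],
    [7.4,11.47,0,6,0,0,0],
  ],
)

```text
clock: 8.8
tool_pos: [0.6005, -0.2429, 0.1138]
orientation: [-179.9, -0.0, -88.8]
force: [-0.0, -0.3, -0.2]
opening: 0.0739
```

```bash
python3 - <<'E'
from h import *
from plant import sensors,cams
o=sensors.get_obs();p,R=pose(o); print(p,o["orientation"],o["force"],o["opening"])
print(rel(p,R,[.5998,-.2427,.0585],Ro.from_euler('xyz',[180,0,-88.9],degrees=True)))
k=cams.snapshot("wrist")
cv2.imwrite("pics/w6.png",cv2.cvtColor(k["frame"],cv2.COLOR_RGB2BGR))
E
```

```text
[ 0.60054889 -0.24294713  0.11382434] [-1.79923092e+02 -1.82887713e-02 -8.88368188e+01] [-0.04556371 -0.28749377 -0.2227743 ] 0.07392663238271764
(array([-0.03,  0.08,  5.53]), array([-0.0013, -0.0003,  0.0011]))
```

View pics/w6.png

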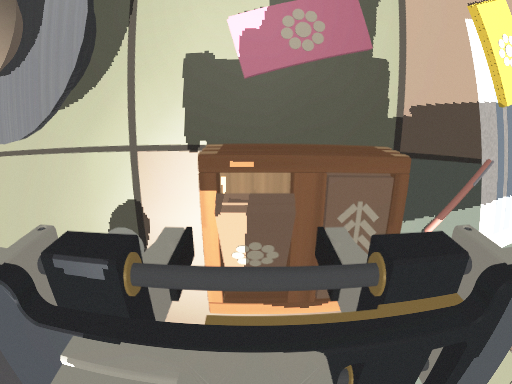

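The fingers straddle the raised end evenly: fingertips at cols ~192 and ~320, tile at cols 217–296. I'll descend and close.

Emit:
move_arm(
  commands=[
    [7.4,0,0.05,2,0,0,0],
    [7.4,0,0.05,4,0,0,0],
    [7.4,0,0.05,5,0,0,0],
    [7.4,0,0.05,5.5,0,0,0],
    [7.4,0,0.05,5.5,0,0,0],
    [7.4,0,0.05,5.5,0,0,0],
    [5,0,0.05,5.5,0,0,0],
    [5,0,0.05,5.5,0,0,0],
  ],
)

```text
clock: 9.85
tool_pos: [0.5997, -0.243, 0.0582]
orientation: [-180.0, -0.0, -88.9]
force: [0.1, -0.3, -0.2]
opening: 0.0594
```

Emit:
move_arm(
  commands=[
    [5,0,0,0,0,0,0],
    [5,0,0,0,0,0,0],
    [4.5,0,0,0,0,0,0],
    [4.5,0,0,0,0,0,0],
    [4.5,0,0,0,0,0,0],
    [4.5,0,0,0,0,0,0],
    [4.5,0,0,0,0,0,0],
    [4.5,0,0,0,0,0,0],
  ],
)

```text
clock: 10.85
tool_pos: [0.5996, -0.243, 0.0579]
orientation: [-180.0, -0.0, -88.9]
force: [0.2, -0.7, 1.8]
opening: 0.056
```

```bash
python3 - <<'E'
from h import *
from plant import sensors,cams
o=sensors.get_obs();p,R=pose(o); print(p,o["orientation"],o["force"],o["opening"])
s=cams.snapshot("side")["frame"][150:280,180:360]
cv2.imwrite("pics/s7.png",cv2.resize(cv2.cvtColor(s,cv2.COLOR_RGB2BGR),None,fx=4,fy=4,interpolation=cv2.INTER_CUBIC))
E
```

```text
[ 0.59961227 -0.24298362  0.05793392] [-1.79987201e+02 -4.14502928e-03 -8.88509819e+01] [ 0.23988897 -0.69738165  1.807357  ] 0.05597653321704517
```

View pics/s7.png

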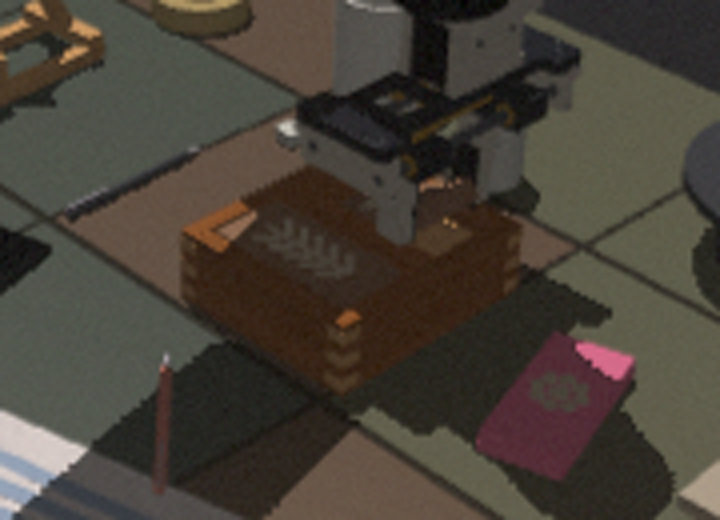

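Gripped at 56 mm opening. I'll lift straight up, slowly at first.

Emit:
move_arm(
  commands=[
    [4.5,0,0,-0.5,0,0,0],
    [4.5,0,0,-1.2,0,0,0],
    [4.5,0,0,-2.2,0,0,0],
    [4.5,0,0,-4,0,0,0],
    [4.5,0,0,-6.5,0,0,0],
    [4.5,0,0,-9.5,0,0,0],
    [4.5,0,0,-12,0,0,0],
    [4.5,0,0,-14,0,0,0],
  ],
)

```text
clock: 11.9
tool_pos: [0.5997, -0.2431, 0.2006]
orientation: [-179.9, -0.0, -88.8]
force: [-0.3, 0.4, -3.6]
opening: 0.0556
```

```bash
python3 - <<'E'
from h import *
from plant import sensors,cams
o=sensors.get_obs();p,R=pose(o); print(p,o["orientation"],o["force"],o["moment"],o["opening"])
s=cams.snapshot("side")["frame"][60:260,180:360]
cv2.imwrite("pics/s8.png",cv2.resize(cv2.cvtColor(s,cv2.COLOR_RGB2BGR),None,fx=3,fy=3,interpolation=cv2.INTER_CUBIC))
k=cams.snapshot("wrist"); np.savez("w8.npz",**{a:np.array(k[a]) for a in k})
cv2.imwrite("pics/w8.png",cv2.cvtColor(k["frame"],cv2.COLOR_RGB2BGR))
E
```

```text
[ 0.59974073 -0.24305423  0.20062635] [-1.79878631e+02 -2.64736855e-02 -8.88461562e+01] [-0.29729602  0.44646277 -3.58736344] [-0.02935878  0.08109054 -0.00144758] 0.05564265005050125
```

View pics/s8.png

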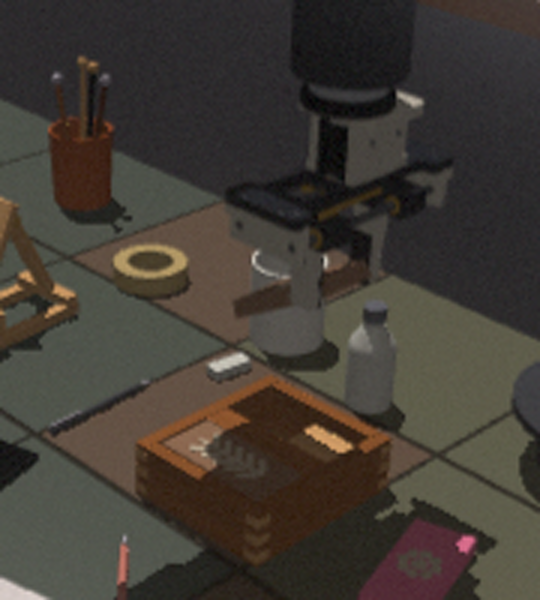

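View pics/w8.png

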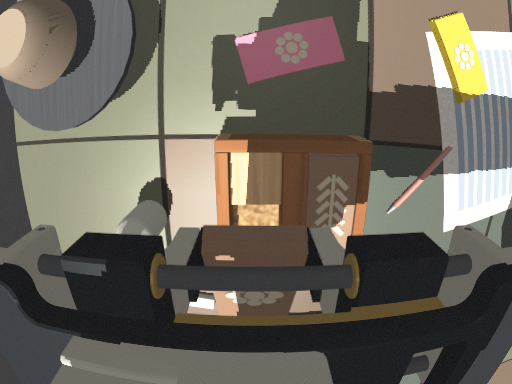

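```bash
cat >> h.py <<'E'
def tilept(t,h,w,ang=31.,g=45.,zoff=0.0704-0.058):
    # tile point in tool frame (m): t along tile (mm) toward low end, h above underside, w across (tool y)
    # grasp ref: t=-g,h=8 sits at tool x=0, z=-zoff ; low end direction = -x tool, +z tool
    a=np.radians(ang); d=(t+g)/1000; k=(h-8)/1000
    return np.array([-(d*np.cos(a)+k*np.sin(a)), w/1000, -zoff+d*np.sin(a)-k*np.cos(a)])
E
python3 - <<'E'
from h import *
from plant import sensors,cams
s=dict(np.load("w8.npz")); o=sensors.get_obs(); p,R=pose(o)
im=cv2.imread("pics/w8.png")[200:340,180:330]; k=5
big=cv2.resize(im,None,fx=k,fy=k,interpolation=cv2.INTER_CUBIC)
for ang,col in [(31,(0,255,0)),(36,(255,0,0)),(41,(0,0,255))]:
  for t,h,w in [(-58,16,-28),(-58,16,28),(-60,9,-28),(-60,9,28),(0,16,0),(-20,16,0),(20,16,0),(0,16,-20),(0,16,20)]:
    u=proj(s,p+R.apply(tilept(t,h,w,ang)),True); cv2.circle(big,(int((u[0]-180+.5)*k),int((u[1]-200+.5)*k)),3,col,-1)
cv2.imwrite("pics/w8c.png",big)
E
```

```text
(no output)
```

View pics/w8c.png

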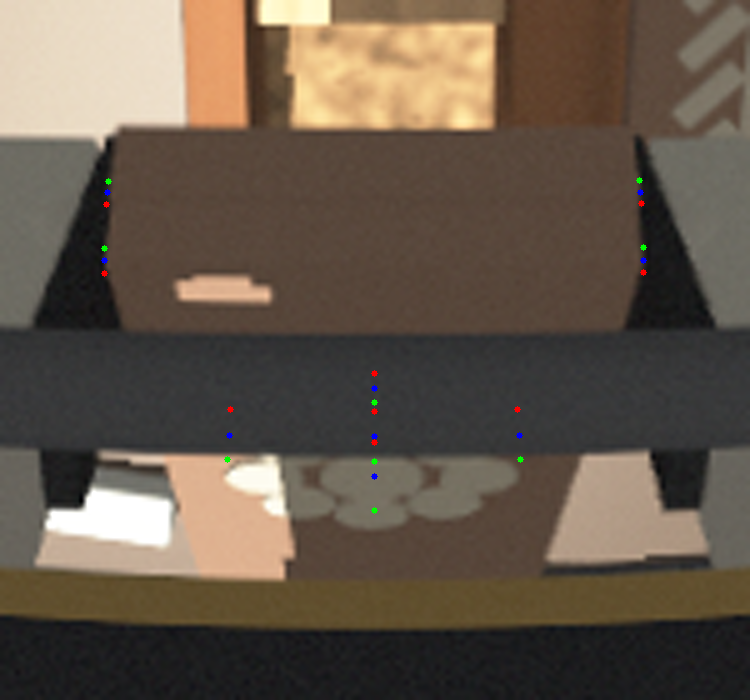

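The tile is held securely. I measure the held pose as about 31° to the tool, shifted by no more than 2 mm. Next I'll locate the easel in the fixed cameras.

```bash
python3 - <<'E'
from h import *
from plant import sensors,cams
for n,(x,y,w,h) in {"top":(135,155,50,60),"side":(145,120,70,65)}.items():
    s=cams.snapshot(n); np.savez(n+"8.npz",**{a:np.array(s[a]) for a in s})
    im=cv2.cvtColor(s["frame"],cv2.COLOR_RGB2BGR)[y:y+h,x:x+w]
    im=cv2.convertScaleAbs(im,alpha=1.4)
    cv2.imwrite(f"pics/{n}8.png",cv2.resize(im,None,fx=9 if n=="side" else 10,fy=9 if n=="side" else 10,interpolation=cv2.INTER_CUBIC))
E
```

```text
(no output)
```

View pics/top8.png

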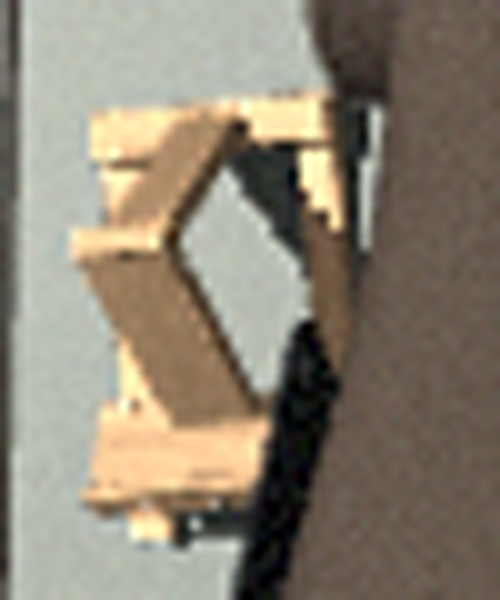

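View pics/side8.png

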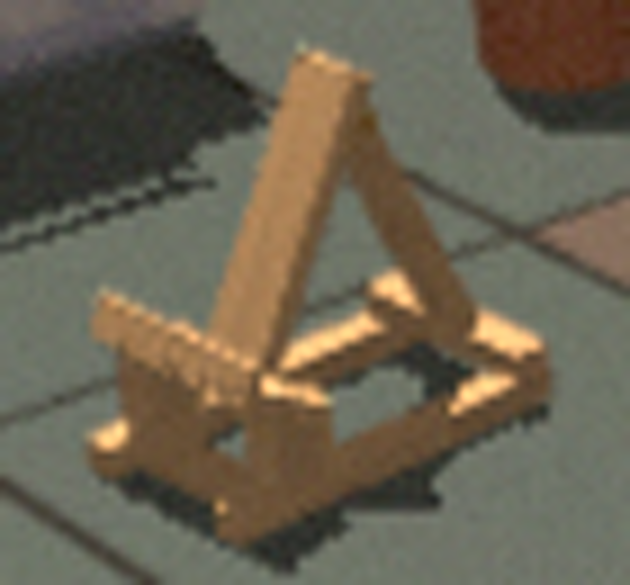

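```bash
python3 - <<'E'
from h import *
s=dict(np.load("top8.npz")); w=dict(np.load("side8.npz"))
f=lambda u,v:(135+(u+.5)/10-.5,155+(v+.5)/10-.5)
g=lambda u,v:(145+(u+.5)/9-.5,120+(v+.5)/9-.5)
for n,u,v,z in [("restTopL",78,258,.142),("restTopR",165,256,.142),("CL",168,425,.045),("CR",268,410,.045),("lipL",86,495,.0657),("lipR",258,493,.0657),("ledgeLback",103,408,.045),("backrailL",92,112,.018),("backrailR",330,95,.018)]:
    print("top",n,onz(s,*f(u,v),z).round(4))
for n,u,v,z in [("restTopL",293,60,.142),("restTopR",352,90,.142),("lipL",97,297,.0657),("lipR",258,385,.0657),("CL",212,340,.045),("CR",285,370,.045)]:
    print("side",n,onz(w,*g(u,v),z).round(4))
E
```

```text
top restTopL [0.576  0.2136 0.142 ]
top restTopR [0.5767 0.1858 0.142 ]
top CL [0.5271 0.2123 0.045 ]
top CR [0.5323 0.1782 0.045 ]
top lipL [0.5027 0.2335 0.0657]
top lipR [0.5036 0.1756 0.0657]
top ledgeLback [0.5328 0.2347 0.045 ]
top backrailL [0.6372 0.2488 0.018 ]
top backrailR [0.6433 0.1655 0.018 ]
side restTopL [0.5664 0.2042 0.142 ]
side restTopR [0.5668 0.171  0.142 ]
side lipL [0.495  0.2278 0.0657]
side lipR [0.499  0.1384 0.0657]
side CL [0.5281 0.2092 0.045 ]
side CR [0.5341 0.1742 0.045 ]
```

```bash
python3 - <<'E'
from h import *
s=dict(np.load("top8.npz")); w=dict(np.load("side8.npz"))
f=lambda u,v:(135+(u+.5)/10-.5,155+(v+.5)/10-.5)
g=lambda u,v:(145+(u+.5)/9-.5,120+(v+.5)/9-.5)
f0=lambda u,v:(130+(u-360+.5)/6-.5,155+(v+.5)/6-.5)
P={}
for n,a,b in [("rtL",f(78,258),g(298,50)),("rtR",f(172,256),g(357,85)),("lipL",f(86,492),g(97,292)),("lipR",f0(586,292),g(261,386)),("CL",f(168,425),g(212,340)),("CR",f(268,410),g(282,372))]:
    P[n]=tri([ray(s,*a),ray(w,*b)]); r=[np.linalg.norm(np.cross(d/np.linalg.norm(d),P[n]-c)) for c,d in (ray(s,*a),ray(w,*b))]
    print(n,P[n].round(4),np.round(r,4))
for n,z in [("rtL",.142),("rtR",.142),("lipL",.0657),("lipR",.0657),("CL",.045),("CR",.045)]:
    pass
for a,b in [("rtL","rtR"),("lipL","lipR"),("CL","CR")]:
    d=P[a]-P[b]; print(a,"mid",((P[a]+P[b])/2).round(4),"len",np.linalg.norm(d).round(4),"yaw",np.degrees(np.arctan2(-d[0],d[1])).round(2))
E
```

```text
rtL [0.576  0.2145 0.1395] [0.0002 0.0002]
rtR [0.5777 0.1848 0.136 ] [0.0008 0.0008]
lipL [0.5023 0.2359 0.0619] [0.0019 0.0019]
lipR [0.5075 0.1534 0.0566] [0.0021 0.0021]
CL [0.5282 0.2117 0.0441] [0.0013 0.0013]
CR [0.5335 0.1778 0.0431] [0.0014 0.0014]
rtL mid [0.5769 0.1996 0.1378] len 0.0299 yaw 3.4
lipL mid [0.5049 0.1946 0.0593] len 0.0829 yaw 3.63
CL mid [0.5309 0.1948 0.0436] len 0.0344 yaw 8.92
```

Emit:
move_arm(
  commands=[
    [4.5,-1.5,0.5,-1,0,0,-0.06],
    [4.5,-4,1.4,-2,0,0,-0.15],
    [4.5,-7,2.4,-3,0,0,-0.26],
    [4.5,-10,3.5,-4.2,0,0,-0.37],
    [4.5,-13,4.5,-5.5,0,0,-0.48],
    [4.5,-16,5.5,-7,0,0,-0.59],
    [4.5,-19,6.6,-8,0,0,-0.7],
    [4.5,-22,7.6,-8,0,0,-0.81],
  ],
)

```text
clock: 13.1
tool_pos: [0.5184, -0.0231, 0.2785]
orientation: [-180.0, -0.0, -42.1]
force: [0.6, 0.3, -2.6]
opening: 0.0557
```

```bash
python3 - <<'E'
from h import *
from plant import sensors,cams
o=sensors.get_obs();p,R=pose(o); print(p,o["orientation"],o["opening"],o["joint_pos"].round(1))
print(rel(p,R,[.44,.19,.28],Ro.from_euler('xyz',[180,0,3.7],degrees=True)))
E
```

```text
[ 0.51839964 -0.02314151  0.27853227] [-1.79952926e+02 -2.57141223e-02 -4.21114274e+01] 0.055737398532545036 [ 19.1   3.9 -14.   -0.  -72.1  28.8]
(array([-20.11, -10.55,  -0.15]), array([-6.000e-04, -8.000e-04, -7.996e-01]))
```

Emit:
move_arm(
  commands=[
    [4.5,-3,-1.5,0,0,0,-0.11],
    [4.5,-6,-3,0,0,0,-0.22],
    [4.5,-9,-4.6,0,0,0,-0.33],
    [4.5,-12,-6.2,0,0,0,-0.44],
    [4.5,-15,-7.8,0,0,0,-0.55],
    [4.5,-18,-9.4,0,0,0,-0.66],
    [4.5,-20,-10.5,0,0,0,-0.76],
    [4.5,-20.1,-10.5,0,0,0,-0.8],
  ],
)

```text
clock: 14.1
tool_pos: [0.4404, 0.19, 0.2775]
orientation: [180.0, 0.0, 3.8]
force: [0.4, -0.1, -2.4]
opening: 0.056
```

Emit:
move_arm(
  commands=[
    [4.5,0,0,0,0,0,0],
    [4.5,0,0,0,0,0,0],
    [4.5,0,0,0,0,0,0],
    [4.5,0,0,0,0,0,0],
    [4.5,0,0,0,0,0,0],
    [4.5,0,0,0,0,0,0],
    [4.5,0,0,0,0,0,0],
    [4.5,0,0,0,0,0,0],
  ],
)

```text
clock: 15.1
tool_pos: [0.4417, 0.1886, 0.2779]
orientation: [-180.0, 0.0, 3.4]
force: [0.3, -0.0, -2.5]
opening: 0.0557
```

```bash
python3 - <<'E'
from h import *
from plant import sensors,cams
o=sensors.get_obs();p,R=pose(o); print(p,o["orientation"],o["opening"],o["joint_pos"].round(1),o["force"])
k=cams.snapshot("wrist"); np.savez("w9.npz",**{a:np.array(k[a]) for a in k}); im=cv2.cvtColor(k["frame"],cv2.COLOR_RGB2BGR)
cv2.imwrite("pics/w9.png",im)
cv2.imwrite("pics/w9c.png",cv2.resize(im[20:230,170:340],None,fx=3.5,fy=3.5,interpolation=cv2.INTER_CUBIC)[:735,:595][:600] if 0 else cv2.resize(im[30:200,180:330],None,fx=3.5,fy=3.5,interpolation=cv2.INTER_CUBIC))
E
```

```text
[0.44165501 0.18863119 0.27785551] [-1.79999647e+02  1.61551321e-03  3.39053736e+00] 0.05570965569799971 [ 46.7  -0.  -18.2  -0.  -71.8  46.7] [ 0.26983795 -0.02312337 -2.53910567]
```

View pics/w9.png

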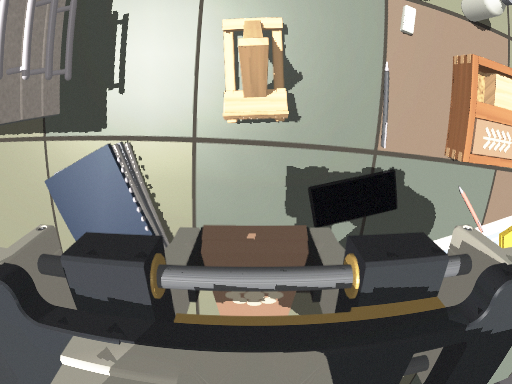

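```bash
python3 - <<'E'
from h import *
im=cv2.imread("pics/w9.png")
cv2.imwrite("pics/w9c.png",cv2.resize(im[10:130,210:300],None,fx=5,fy=5,interpolation=cv2.INTER_CUBIC))
E
```

```text
(no output)
```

View pics/w9c.png

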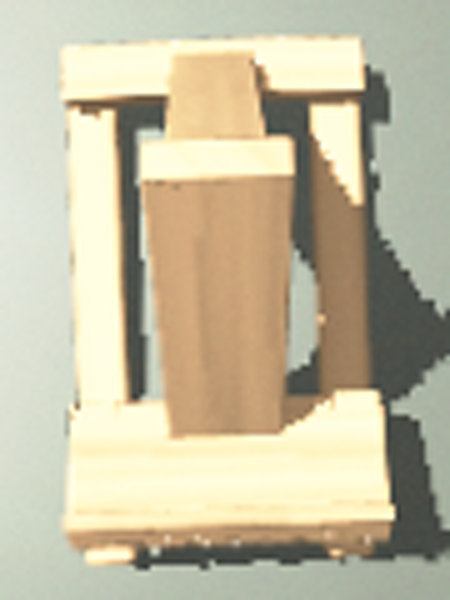

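```bash
python3 - <<'E'
from h import *
s=dict(np.load("w9.npz")); f=lambda u,v:(210+(u+.5)/5-.5,10+(v+.5)/5-.5)
P={}
for n,u,v,z in [("rtL",143,182,.1421),("rtR",294,178,.1421),("CL",172,437,.045),("CR",283,434,.045),("lipL",66,526,.0657),("lipR",392,519,.0657)]:
    P[n]=onz(s,*f(u,v),z,True)
for a,b in [("rtL","rtR"),("lipL","lipR"),("CL","CR")]:
    d=P[a]-P[b]; print(a,"mid",((P[a]+P[b])/2).round(4),"len",np.linalg.norm(d).round(4),"yaw",np.degrees(np.arctan2(-d[0],d[1])).round(2))
E
```

```text
rtL mid [0.5771 0.198  0.1421] len 0.0293 yaw 4.88
lipL mid [0.5052 0.1914 0.0657] len 0.0809 yaw 4.6
CL mid [0.5267 0.193  0.045 ] len 0.0288 yaw 4.93
```

```bash
cat >> h.py <<'E'
YE=4.7; C=np.array([.5266,.194,.045])
def target(a,b,yaw=YE,tilt=31.,lat=0.,C=C):
    y=np.radians(yaw); ex=np.array([np.cos(y),np.sin(y),0]); ey=np.array([-np.sin(y),np.cos(y),0]); ez=np.array([0,0,1.])
    xs=np.cos(np.radians(62))*ex+np.sin(np.radians(62))*ez; zs=-np.sin(np.radians(62))*ex+np.cos(np.radians(62))*ez
    Rt=Ro.from_euler('xyz',[180,-tilt,yaw],degrees=True)
    ref=C+xs*(105+a)/1000+zs*(8+b)/1000+ey*lat/1000
    return ref+Rt.apply([0,0,.0124]),Rt
E
python3 - <<'E'
from h import *
from plant import sensors,cams
o=sensors.get_obs();p,R=pose(o)
t=target(50,40); print(t[0],rel(p,R,*t))
E
```

```text
[0.56324943 0.19701313 0.19376264] (array([12.19, -0.12,  8.41]), array([ 0.0062,  0.5411, -0.0223]))
```

Emit:
move_arm(
  commands=[
    [4.5,1,0,0,0.001,0.06,-0.003],
    [4.5,2.5,0,0.5,0.002,0.14,-0.006],
    [4.5,4.5,0,1.5,0.003,0.22,-0.01],
    [4.5,6.5,0,3,0.004,0.3,-0.014],
    [4.5,8.5,-0.1,4.5,0.005,0.38,-0.017],
    [4.5,10.5,-0.1,6,0.006,0.46,-0.02],
    [4.5,11.7,-0.1,7.5,0.006,0.52,-0.022],
    [4.5,12.2,-0.1,8.4,0.006,0.541,-0.022],
  ],
)

```text
clock: 16.15
tool_pos: [0.5622, 0.1972, 0.1923]
orientation: [180.0, -30.9, 4.8]
force: [2.6, -0.4, -0.4]
opening: 0.0558
```

Emit:
move_arm(
  commands=[
    [4.5,0,0,0,0,0,0],
    [4.5,0,0,0,0,0,0],
    [4.5,0,0,0,0,0,0],
    [4.5,0,0,0,0,0,0],
    [4.5,0,0,0,0,0,0],
    [4.5,0,0,0,0,0,0],
    [4.5,0,0,0,0,0,0],
    [4.5,0,0,0,0,0,0],
  ],
)

```text
clock: 17.15
tool_pos: [0.5634, 0.1968, 0.1939]
orientation: [180.0, -31.0, 4.7]
force: [-0.3, -0.2, -2.4]
opening: 0.0554
```

```bash
python3 - <<'E'
from h import *
from plant import sensors,cams
o=sensors.get_obs();p,R=pose(o); print(p,o["orientation"],o["opening"],o["joint_pos"].round(1),o["force"])
print(rel(p,R,*target(15,4)))
for n,(x,y,w,h) in {"side":(130,80,110,110)}.items():
    s=cams.snapshot(n); np.savez(n+"10.npz",**{a:np.array(s[a]) for a in s})
    im=cv2.cvtColor(s["frame"],cv2.COLOR_RGB2BGR)[y:y+h,x:x+w]
    cv2.imwrite(f"pics/{n}10.png",cv2.resize(cv2.convertScaleAbs(im,alpha=1.4),None,fx=5.4,fy=5.4,interpolation=cv2.INTER_CUBIC))
k=cams.snapshot("wrist"); cv2.imwrite("pics/w10.png",cv2.cvtColor(k["frame"],cv2.COLOR_RGB2BGR))
E
```

```text
[0.56338079 0.19678705 0.19386271] [179.99227078 -30.99760408   4.68266086] 0.05544014645342401 [ 37.6  -0.3 -55.6  64.7 -18.1  -2.6] [-0.29795067 -0.23236409 -2.43527479]
(array([-1.16, -0.02,  4.89]), array([ 0.0003,  0.    , -0.0003]))
```

View pics/side10.png

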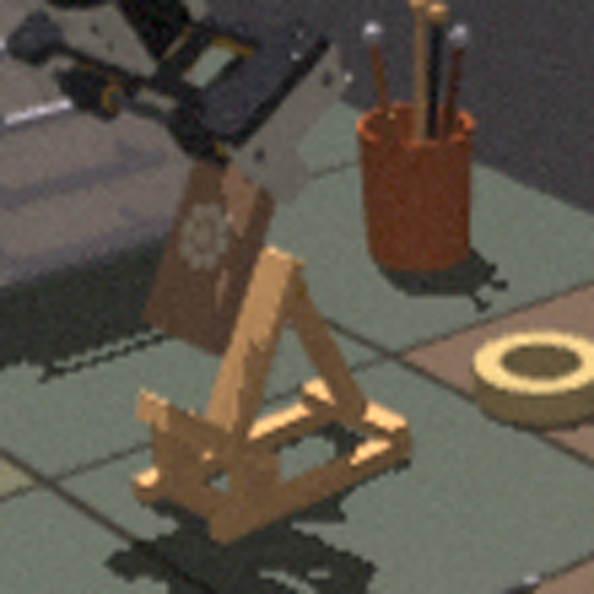

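View pics/w10.png

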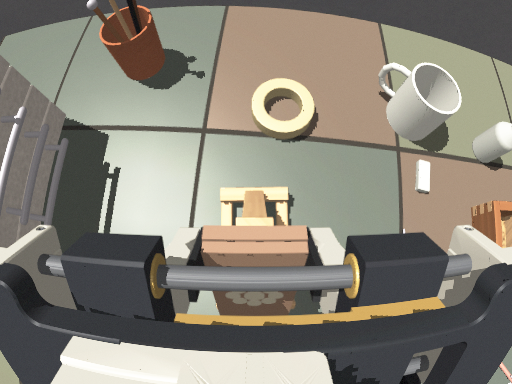

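The side view shows the tile parallel to the rest (edge slopes −0.31 for both) with the flower facing out. Joint 3 is near its range, so I'll go in small steps.

```bash
python3 - <<'E'
from h import *
from plant import sensors,cams
o=sensors.get_obs();p,R=pose(o)
for a,b in [(50,5),(35,5),(20,5)]: print(a,b,rel(p,R,*target(a,b)))
E
```

```text
50 5 (array([ 1.79, -0.03,  3.  ]), array([ 0.0003,  0.0001, -0.0004]))
35 5 (array([ 0.5 , -0.03,  3.77]), array([ 0.0003,  0.0001, -0.0004]))
20 5 (array([-0.78, -0.03,  4.54]), array([ 0.0003,  0.0001, -0.0004]))
```

Emit:
move_arm(
  commands=[
    [4.5,0.4,0,0.7,0,0,0],
    [4.5,0.9,0,1.5,0,0,0],
    [4.5,1.4,0,2.3,0,0,0],
    [4.5,1.8,0,3,0,0,0],
    [4.5,1.1,0,3.4,0,0,0],
    [4.5,0.5,0,3.8,0,0,0],
    [4.5,0.5,0,3.8,0,0,0],
    [4.5,0.5,0,3.8,0,0,0],
  ],
)

```text
clock: 18.25
tool_pos: [0.5876, 0.1984, 0.1642]
orientation: [180.0, -31.0, 4.6]
force: [0.2, -0.4, -2.8]
opening: 0.0555
```

```bash
python3 - <<'E'
from h import *
from plant import sensors,cams
o=sensors.get_obs();p,R=pose(o); print(p,o["orientation"],o["opening"],o["joint_pos"].round(1),o["force"])
for a,b in [(35,5),(20,5),(12,5)]: print(a,b,rel(p,R,*target(a,b)))
E
```

```text
[0.58758713 0.19839539 0.16419599] [179.99720872 -31.0177867    4.63797188] 0.05552528176785814 [ 24.1   3.8 -57.   91.7  -9.9 -18.7] [ 0.15509867 -0.36212915 -2.83248089]
35 5 (array([-0.05, -0.06, -0.02]), array([ 0.0006, -0.0003, -0.0009]))
20 5 (array([-1.34, -0.06,  0.76]), array([ 0.0006, -0.0003, -0.0009]))
12 5 (array([-2.02, -0.06,  1.17]), array([ 0.0006, -0.0003, -0.0009]))
```

Important: joint 4 is at 91.7° (limit 95.5°) and joint 3 at −57° (limit −58.3°). The arm can't reach the ledge at this 31° tool tilt. I'll back off and swing the tile steeper in the grip by pushing its low end against the fixed tray's outer wall, so that less tool tilt is needed.

```bash
python3 - <<'E'
from h import *
from plant import sensors,cams
o=sensors.get_obs();p,R=pose(o)
for q in [target(50,40),([.46,.15,.28],Ro.from_euler('xyz',[180,0,-20],degrees=True))]: print(rel(p,R,*q))
t=cams.snapshot("top"); im=cv2.cvtColor(t["frame"],cv2.COLOR_RGB2BGR)
cv2.imwrite("pics/top11.png",cv2.resize(im[120:260,190:370],None,fx=4,fy=4,interpolation=cv2.INTER_CUBIC))
s0=cv2.imread("pics/top0.png"); hsv=cv2.cvtColor(s0,cv2.COLOR_BGR2HSV)
m=cv2.inRange(hsv,(150,90,60),(178,255,255)); cs,_=cv2.findContours(m,0,1)
for c in cs:
    if cv2.contourArea(c)>100:
        print("pink",[onz(t,*q,.016).round(3)[:2].tolist() for q in cv2.boxPoints(cv2.minAreaRect(c))])
E
```

```text
(array([-0.56, -0.06, -3.79]), array([ 0.0006, -0.0003, -0.0009]))
(array([ -5.27,   3.79, -16.68]), array([-0.1163, -0.5329,  0.4194]))
pink [[0.403, -0.525], [0.42, -0.57], [0.37, -0.589], [0.353, -0.544]]
pink [[0.61, -0.341], [0.627, -0.397], [0.515, -0.43], [0.497, -0.375]]
```

View pics/top11.png

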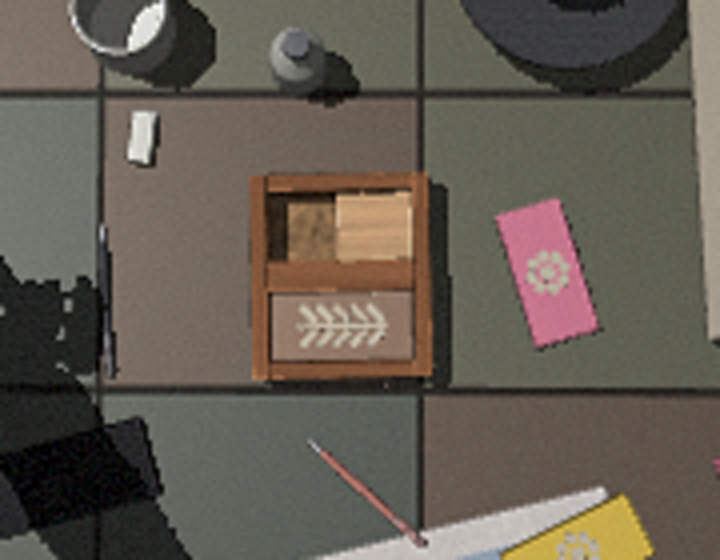

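Emit:
move_arm(
  commands=[
    [4.5,-0.1,0,-0.8,0,0,0],
    [4.5,-0.2,0,-1.8,0,0,0],
    [4.5,-0.4,0,-2.8,0,0,0],
    [4.5,-0.5,0,-3.8,0,0,0],
    [4.5,-1,0,-5,0,-0.08,0],
    [4.5,-1.5,0,-6.5,0,-0.18,0],
    [4.5,-2,0,-8,0,-0.28,0],
    [4.5,-2.5,0,-9.5,0,-0.36,0],
  ],
)

```text
clock: 19.3
tool_pos: [0.5146, 0.1962, 0.2329]
orientation: [-179.7, -10.0, 4.9]
force: [1.1, -1.5, -1.8]
opening: 0.056
```

```bash
python3 - <<'E'
from h import *
from plant import sensors,cams
o=sensors.get_obs();p,R=pose(o); print(p,o["orientation"],o["joint_pos"].round(1),o["opening"])
for q in [([.50,0.0,.28],Ro.from_euler('xyz',[180,0,-40],degrees=True))]: print(rel(p,R,*q))
E
```

```text
[0.51459885 0.19619808 0.23294613] [-179.74454228  -10.0298354     4.90040911] [ 45.8   2.6 -25.4   7.8 -54.5  45. ] 0.05597616373725201
(array([-2.26, 19.4 , -5.27]), array([-0.0728, -0.1643,  0.782 ]))
```

Emit:
move_arm(
  commands=[
    [4.5,-0.3,2,-0.7,-0.01,-0.02,0.09],
    [4.5,-0.6,4.5,-1.4,-0.02,-0.04,0.19],
    [4.5,-0.9,7,-2.1,-0.03,-0.06,0.29],
    [4.5,-1.2,9.5,-2.8,-0.04,-0.08,0.39],
    [4.5,-1.5,12,-3.4,-0.05,-0.1,0.49],
    [4.5,-1.8,14.5,-4,-0.06,-0.12,0.59],
    [4.5,-2,17,-4.6,-0.07,-0.14,0.69],
    [4.5,-2.3,19.4,-5.3,-0.073,-0.164,0.782],
  ],
)

```text
clock: 20.3
tool_pos: [0.5002, -0.002, 0.2805]
orientation: [-179.9, -0.3, -40.3]
force: [-0.0, -0.4, -3.1]
opening: 0.0557
```

```bash
python3 - <<'E'
from h import *
from plant import sensors,cams
o=sensors.get_obs();p,R=pose(o); print(p,o["orientation"],o["joint_pos"].round(1),o["opening"])
for q in [([.56,-.400,.20],Ro.from_euler('xyz',[180,0,-88.9],degrees=True))]: print(rel(p,R,*q))
E
```

```text
[ 0.50024869 -0.00201127  0.28053579] [-179.87411564   -0.2775895   -40.31830456] [ 22.5   1.8 -16.1   0.2 -71.9  27.2] 0.05566175984863663
(array([30.27, 26.5 ,  8.14]), array([-0.0041, -0.0036,  0.8479]))
```

Emit:
move_arm(
  commands=[
    [4.5,3.5,3,0,0,0,0.1],
    [4.5,7.5,6.5,0,0,0,0.2],
    [4.5,11.5,10,0,0,0,0.32],
    [4.5,15.5,13.5,1,0,0,0.44],
    [4.5,19.5,17,2,0,0,0.56],
    [4.5,23.5,20.5,3.5,0,0,0.68],
    [4.5,27,23.6,5,-0.002,-0.002,0.78],
    [4.5,30.3,26.5,6,-0.004,-0.004,0.848],
  ],
)

```text
clock: 21.3
tool_pos: [0.5619, -0.4011, 0.2212]
orientation: [-179.9, 0.0, -88.9]
force: [0.8, 0.3, -1.3]
opening: 0.056
```

```bash
python3 - <<'E'
from h import *
from plant import sensors,cams
o=sensors.get_obs();p,R=pose(o); print(p,o["orientation"],o["joint_pos"].round(1),o["opening"])
for q in [([.56,-.397,.084],Ro.from_euler('xyz',[180,0,-88.9],degrees=True))]: print(rel(p,R,*q))
E
```

```text
[ 0.56185153 -0.4011367   0.22122635] [-1.79924270e+02  1.96364947e-02 -8.89249069e+01] [-19.4  22.1   2.4  -0.  -70.2  20.5] 0.05596194495430303
(array([-0.41,  0.2 , 13.72]), array([-0.0013,  0.0003, -0.0004]))
```

Emit:
move_arm(
  commands=[
    [4.5,0,0.1,2,0,0,0],
    [4.5,0,0.2,5,0,0,0],
    [4.5,-0.2,0.2,8,0,0,0],
    [4.5,-0.3,0.2,11,0,0,0],
    [4.5,-0.4,0.2,13,0,0,0],
    [4.5,-0.4,0.2,13.7,0,0,0],
    [4.5,-0.4,0.2,13.7,0,0,0],
    [4.5,-0.4,0.2,13.7,0,0,0],
  ],
)

```text
clock: 22.3
tool_pos: [0.5601, -0.3976, 0.0867]
orientation: [-179.8, -0.2, -88.8]
force: [-0.9, 0.5, -1.7]
opening: 0.0555
```

```bash
python3 - <<'E'
from h import *
from plant import sensors,cams
o=sensors.get_obs();p,R=pose(o); print(p,o["orientation"],o["force"],o["opening"])
s=cams.snapshot("side")["frame"][140:300,200:360]
cv2.imwrite("pics/s12.png",cv2.resize(cv2.convertScaleAbs(cv2.cvtColor(s,cv2.COLOR_RGB2BGR),alpha=1.5),None,fx=3.7,fy=3.7,interpolation=cv2.INTER_CUBIC))
E
```

```text
[ 0.56010464 -0.3976495   0.08669787] [-1.79828835e+02 -1.69881791e-01 -8.88250818e+01] [-0.8985881   0.48204055 -1.68659802] 0.055516492239641675
```

View pics/s12.png

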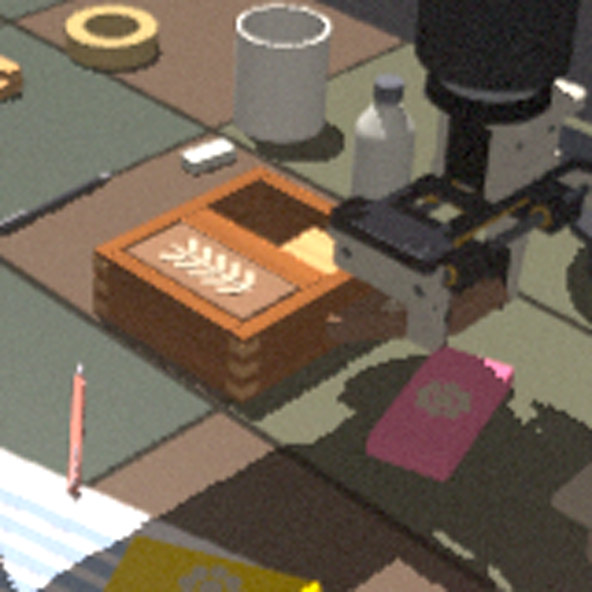

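The low end hangs just short of the tray's −y wall. I'll advance slowly and watch the force.

Emit:
move_arm(
  commands=[
    [4.5,-0.5,0,0,0,0,0],
    [4.5,-1,0,0,0,0,0],
    [4.5,-1.4,0,0,0,0,0],
    [4.5,-1.7,0,0,0,0,0],
    [4.5,-2,0,0,0,0,0],
    [4.5,-2.2,0,0,0,0,0],
    [4.5,-2.4,0,0,0,0,0],
    [4.5,-2.6,0,0,0,0,0],
  ],
)

```text
clock: 23.35
tool_pos: [0.5597, -0.3763, 0.0884]
orientation: [-179.8, -0.6, -88.8]
force: [-4.5, -19.3, 6.2]
opening: 0.056
```

```bash
python3 - <<'E'
from h import *
from plant import sensors,cams
o=sensors.get_obs();p,R=pose(o); print(p,o["orientation"],o["force"],o["moment"],o["opening"])
s=cams.snapshot("side")["frame"][140:300,200:360]
cv2.imwrite("pics/s13.png",cv2.resize(cv2.convertScaleAbs(cv2.cvtColor(s,cv2.COLOR_RGB2BGR),alpha=1.5),None,fx=3.7,fy=3.7,interpolation=cv2.INTER_CUBIC))
E
```

```text
[ 0.55974751 -0.37628007  0.08840309] [-179.77610384   -0.5533502   -88.75788259] [ -4.50339337 -19.2566526    6.21629068] [-7.56280639  1.67885741  0.25253704] 0.0560261130959807
```

View pics/s13.png

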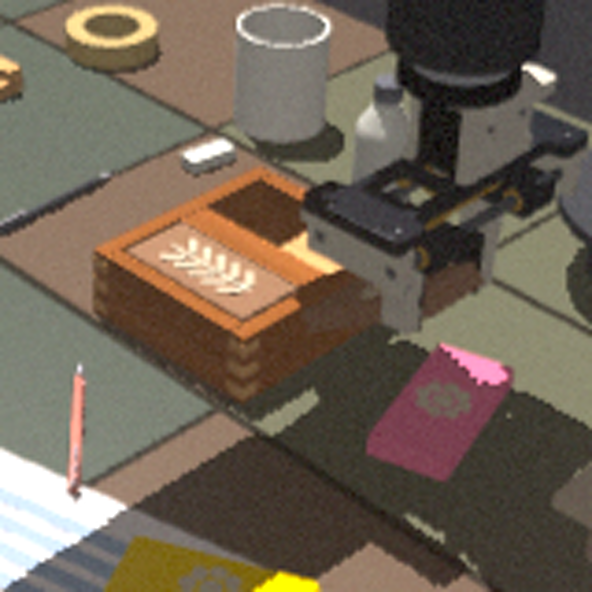

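The tile's end presses on the wall with about 19 N and hasn't pivoted yet. Raising the tool turns the wall friction in my favour.

Emit:
move_arm(
  commands=[
    [4.5,0,0,-0.2,0,0,0],
    [4.5,0,0,-0.4,0,0,0],
    [4.5,0,0,-0.6,0,0,0],
    [4.5,0,0,-0.8,0,0,0],
    [4.5,0,0,-1,0,0,0],
    [4.5,0,0,-1.2,0,0,0],
    [4.5,0,0,-1.2,0,0,0],
    [4.5,0,0,-1.2,0,0,0],
  ],
)

```text
clock: 24.4
tool_pos: [0.5586, -0.3715, 0.0974]
orientation: [-179.9, -0.1, -88.8]
force: [0.5, -2.7, -2.0]
opening: 0.0557
```

```bash
python3 - <<'E'
from h import *
from plant import sensors,cams
o=sensors.get_obs();p,R=pose(o); print(p,o["orientation"],o["force"],o["moment"],o["opening"])
s=cams.snapshot("side")["frame"][140:300,200:360]
cv2.imwrite("pics/s14.png",cv2.resize(cv2.convertScaleAbs(cv2.cvtColor(s,cv2.COLOR_RGB2BGR),alpha=1.5),None,fx=3.7,fy=3.7,interpolation=cv2.INTER_CUBIC))
E
```

```text
[ 0.55859894 -0.37149446  0.0973719 ] [-1.79946647e+02 -1.37395427e-01 -8.88417515e+01] [ 0.48886037 -2.73474198 -2.02294586] [-1.25901397  0.04928745  0.05467215] 0.05567512498191239
```

View pics/s14.png

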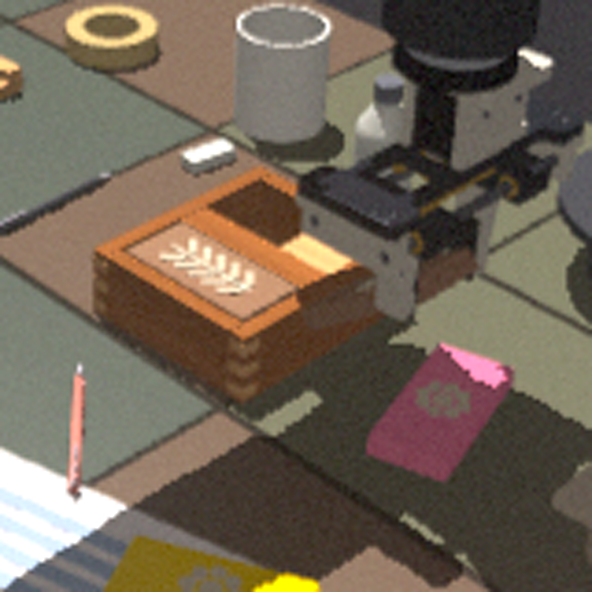

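It pivoted about 5°. The contact is now near the tray's top, so I'll back off, go lower and push again while rising.

Emit:
move_arm(
  commands=[
    [4.5,0.6,0,0,0,0,0],
    [4.5,0.6,0,1,0,0,0],
    [4.5,0.6,0,2,0,0,0],
    [4.5,0.6,0,2,0,0,0],
    [4.5,0.1,0,1.9,0,0,0],
    [4.5,-0.15,0,1.6,0,0,0],
    [4.5,-0.4,0,1.25,0,0,0],
    [4.5,-0.65,0,0.9,0,0,0],
  ],
)

```text
clock: 25.45
tool_pos: [0.5588, -0.3651, 0.0891]
orientation: [-179.9, -0.2, -88.8]
force: [-0.1, -2.1, -3.9]
opening: 0.0561
```

```bash
python3 - <<'E'
from h import *
from plant import sensors,cams
o=sensors.get_obs();p,R=pose(o); print(p,o["orientation"],o["force"],o["moment"],o["opening"])
s=cams.snapshot("side")["frame"][140:300,200:360]
cv2.imwrite("pics/s15.png",cv2.resize(cv2.convertScaleAbs(cv2.cvtColor(s,cv2.COLOR_RGB2BGR),alpha=1.5),None,fx=3.7,fy=3.7,interpolation=cv2.INTER_CUBIC))
E
```

```text
[ 0.55877734 -0.36511373  0.08906684] [-1.79891634e+02 -1.64993984e-01 -8.88442250e+01] [-0.0783579  -2.10278469 -3.85968324] [-1.15230841  0.02196416  0.01722087] 0.05608522894064743
```

View pics/s15.png

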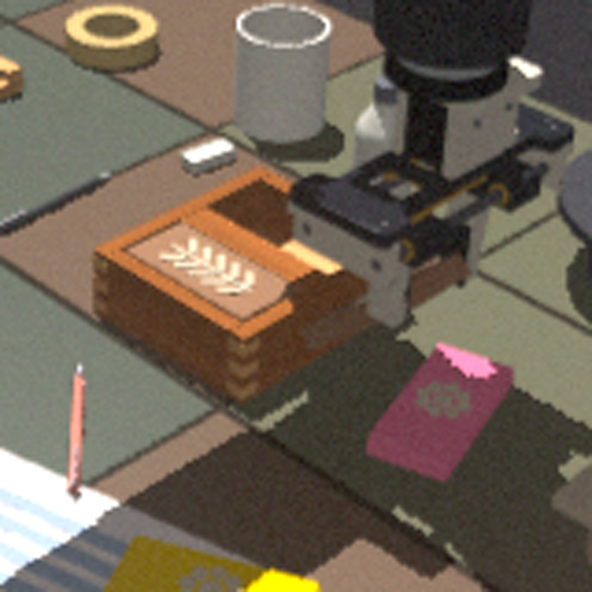

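Emit:
move_arm(
  commands=[
    [4.5,-0.2,0,-0.28,0,0,0],
    [4.5,-0.4,0,-0.56,0,0,0],
    [4.5,-0.6,0,-0.84,0,0,0],
    [4.5,-0.8,0,-1.12,0,0,0],
    [4.5,-1,0,-1.4,0,0,0],
    [4.5,-1.15,0,-1.65,0,0,0],
    [4.5,-1.25,0,-1.8,0,0,0],
    [4.5,-1.25,0,-1.9,0,0,0],
  ],
)

```text
clock: 26.5
tool_pos: [0.5583, -0.3525, 0.1075]
orientation: [-179.9, -0.1, -88.8]
force: [-0.6, -2.1, -3.7]
opening: 0.0558
```

```bash
python3 - <<'E'
from h import *
from plant import sensors,cams
o=sensors.get_obs();p,R=pose(o); print(p,o["orientation"],o["force"],o["moment"],o["opening"])
s=cams.snapshot("side")["frame"][140:300,200:360]
cv2.imwrite("pics/s16.png",cv2.resize(cv2.convertScaleAbs(cv2.cvtColor(s,cv2.COLOR_RGB2BGR),alpha=1.5),None,fx=3.7,fy=3.7,interpolation=cv2.INTER_CUBIC))
k=cams.snapshot("wrist"); np.savez("w16.npz",**{a:np.array(k[a]) for a in k}); cv2.imwrite("pics/w16.png",cv2.cvtColor(k["frame"],cv2.COLOR_RGB2BGR))
E
```

```text
[ 0.55827076 -0.35246015  0.10745601] [-1.79929467e+02 -1.35220489e-01 -8.88494692e+01] [-0.62044055 -2.13859863 -3.65193917] [-1.06505602  0.06792966  0.02742945] 0.05575777444086746
```

View pics/s16.png

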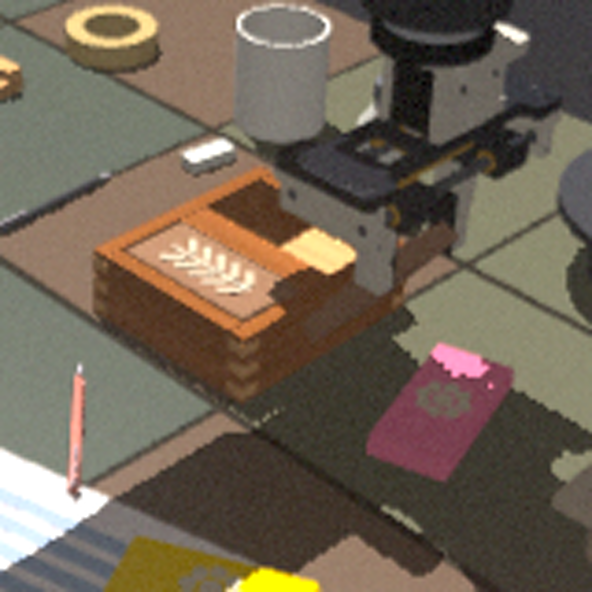

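View pics/w16.png

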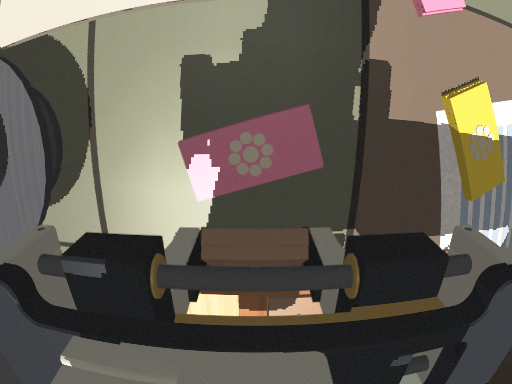

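The push worked: contact geometry implies about 52° between tile and tool. I'll back off, rise and return to the easel.

Emit:
move_arm(
  commands=[
    [4.5,0.6,0,-0.3,0,0,0],
    [4.5,1,0,-2,0,0,0],
    [4.5,1,0,-5,0,0,0],
    [4.5,1,0,-8,0,0,0],
    [4.5,0,0,-11,0,0,0],
    [4.5,-2,0.5,-14,0,0,-0.05],
    [4.5,-5,1,-17,0,0,-0.12],
    [4.5,-8,1.5,-18,0,0,-0.2],
  ],
)

```text
clock: 27.6
tool_pos: [0.542, -0.2723, 0.2909]
orientation: [-179.7, -0.3, -77.3]
force: [0.3, 0.1, -1.3]
opening: 0.0558
```

```bash
python3 - <<'E'
from h import *
from plant import sensors,cams
o=sensors.get_obs();p,R=pose(o); print(p,o["orientation"],o["joint_pos"].round(1),o["opening"])
for q in [([.49,0.0,.29],Ro.from_euler('xyz',[180,0,-35],degrees=True))]: print(rel(p,R,*q))
E
```

```text
[ 0.54198188 -0.27225279  0.29094022] [-179.7230378    -0.2710933   -77.27301967] [ -8.1  11.9  -2.9   0.2 -74.8  20.8] 0.05578435734371317
(array([-27.7 ,  -0.93,  -0.03]), array([-0.0029, -0.0063, -0.7378]))
```

Emit:
move_arm(
  commands=[
    [4.5,-3,-0.1,0,0,0,-0.08],
    [4.5,-6.5,-0.2,0,0,0,-0.17],
    [4.5,-10,-0.3,0,0,0,-0.26],
    [4.5,-13.5,-0.4,0,0,0,-0.35],
    [4.5,-17,-0.5,0,0,0,-0.44],
    [4.5,-20.5,-0.7,0,0,0,-0.54],
    [4.5,-24,-0.8,0,0,0,-0.64],
    [4.5,-27.7,-0.9,0,-0.003,-0.006,-0.74],
  ],
)

```text
clock: 28.6
tool_pos: [0.4895, 0.0008, 0.288]
orientation: [180.0, 0.2, -34.8]
force: [0.6, 1.2, -2.0]
opening: 0.0556
```

```bash
python3 - <<'E'
from h import *
from plant import sensors,cams
o=sensors.get_obs();p,R=pose(o); print(p,o["orientation"],o["joint_pos"].round(1),o["opening"])
for q in [([.48,.19,.24],Ro.from_euler('xyz',[180,0,4.7],degrees=True))]: print(rel(p,R,*q))
E
```

```text
[0.4894748  0.00080461 0.28803878] [179.99164525   0.18052852 -34.80858479] [ 23.    0.7 -16.   -0.2 -73.3  32.2] 0.05563518383480795
(array([-11.56, -14.99,   4.84]), array([-0.0009,  0.0031, -0.6896]))
```

Emit:
move_arm(
  commands=[
    [4.5,-1.2,-1.6,0,0,0,-0.08],
    [4.5,-2.6,-3.4,0.5,0,0,-0.17],
    [4.5,-4.2,-5.4,1,0,0,-0.26],
    [4.5,-5.8,-7.4,1.7,0,0,-0.35],
    [4.5,-7.4,-9.5,2.6,0,0,-0.45],
    [4.5,-9,-11.6,3.5,0,0,-0.55],
    [4.5,-10.6,-13.6,4.3,0,0.002,-0.64],
    [4.5,-11.6,-15,4.8,0,0.003,-0.69],
  ],
)

```text
clock: 29.6
tool_pos: [0.4806, 0.1903, 0.2395]
orientation: [-179.9, 0.0, 4.7]
force: [0.6, 0.3, -2.2]
opening: 0.0556
```

Emit:
move_arm(
  commands=[
    [4.5,0,0,0,0,0,0],
    [4.5,0,0,0,0,0,0],
    [4.5,0,0,0,0,0,0],
    [4.5,0,0,0,0,0,0],
    [4.5,0,0,0,0,0,0],
    [4.5,0,0,0,0,0,0],
    [4.5,0,0,0,0,0,0],
    [4.5,0,0,0,0,0,0],
  ],
)

```text
clock: 30.6
tool_pos: [0.4805, 0.1893, 0.2386]
orientation: [-180.0, 0.1, 4.5]
force: [-0.3, -1.5, -2.4]
opening: 0.0559
```

```bash
python3 - <<'E'
from h import *
from plant import sensors,cams
o=sensors.get_obs();p,R=pose(o); print(p,o["orientation"],o["joint_pos"].round(1),o["opening"],o["force"])
np.savez("p17.npz",p=p,R=R.as_matrix())
s=cams.snapshot("side"); np.savez("side17.npz",**{a:np.array(s[a]) for a in s})
im=cv2.cvtColor(s["frame"],cv2.COLOR_RGB2BGR)
cv2.imwrite("pics/s17.png",cv2.resize(cv2.convertScaleAbs(im[70:180,120:220],alpha=1.6),None,fx=5.4,fy=5.4,interpolation=cv2.INTER_CUBIC))
k=cams.snapshot("wrist"); np.savez("w17.npz",**{a:np.array(k[a]) for a in k}); cv2.imwrite("pics/w17.png",cv2.resize(cv2.cvtColor(k["frame"],cv2.COLOR_RGB2BGR)[200:340,180:330],None,fx=4,fy=4,interpolation=cv2.INTER_CUBIC))
E
```

```text
[0.4805407 0.1893006 0.2386163] [-1.79991602e+02  9.34146794e-02  4.54303490e+00] [ 43.2   5.1 -17.9  -0.1 -67.1  51.3] 0.055884279668347976 [-0.3438482  -1.48962367 -2.40470912]
```

View pics/s17.png

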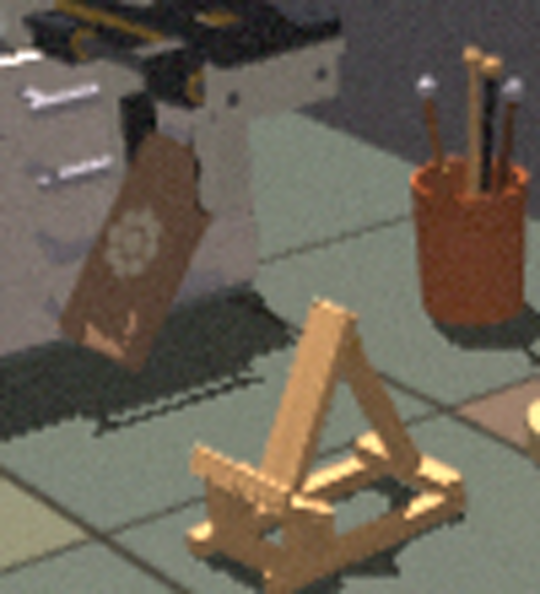

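View pics/w17.png

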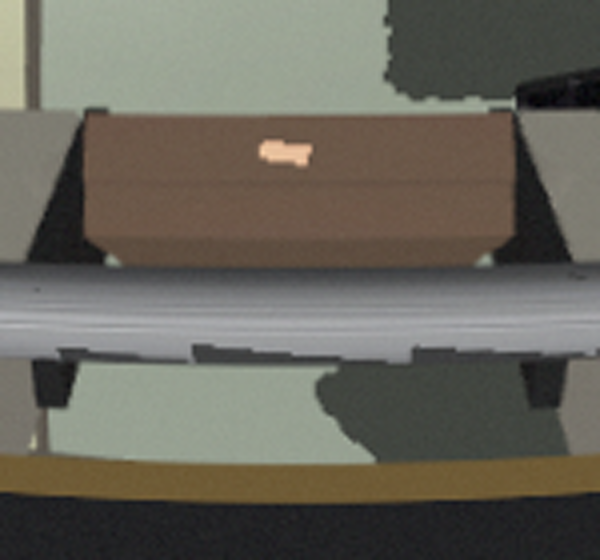

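```bash
python3 - <<'E'
from h import *
s=dict(np.load("side17.npz")); q=np.load("p17.npz"); p=q["p"]; R=Ro.from_matrix(q["R"])
w=dict(np.load("w17.npz"))
def pix(P): u=proj(s,P); return ((u[0]-120+.5)*5.4-.5,(u[1]-70+.5)*5.4-.5)
for ang in (46,49,52,55,58):
    f=lambda t,h,w_:np.round(pix(p+R.apply(tilept(t,h,w_,ang))),0)
    a=f(58,16,-28);b=f(-40,16,-28); c=f(58,16,28)
    g=lambda t,h,w_:np.round((proj(w,p+R.apply(tilept(t,h,w_,ang)),True)-[180,200]+.5)*4-.5)
    print(ang,"lowL",f(58,16,28),f(58,16,-28),"bot",f(60,0,28),f(60,0,-28),"flower",f(0,16,0),"slope",((b-a)[0]/(b-a)[1]).round(3),"wrist end rows",g(-60,0,28)[1],g(-60,9,28)[1],g(-58,16,28))
E
```

```text
46 lowL [106. 345.] [ 42. 314.] bot [125. 361.] [ 60. 330.] flower [129. 233.] slope -0.575 wrist end rows 115.0 180.0 [521. 236.]
49 lowL [113. 350.] [ 48. 318.] bot [132. 365.] [ 68. 333.] flower [131. 236.] slope -0.528 wrist end rows 120.0 186.0 [521. 242.]
52 lowL [120. 354.] [ 55. 323.] bot [140. 368.] [ 75. 336.] flower [134. 238.] slope -0.473 wrist end rows 125.0 192.0 [521. 248.]
55 lowL [127. 358.] [ 62. 327.] bot [147. 370.] [ 83. 339.] flower [137. 241.] slope -0.424 wrist end rows 130.0 198.0 [520. 253.]
58 lowL [134. 361.] [ 70. 330.] bot [155. 372.] [ 91. 341.] flower [140. 243.] slope -0.372 wrist end rows 136.0 204.0 [520. 258.]
```

The side view gives about 53° between tile and tool (edge slopes about −0.45, corner (62,328)), so the tool now needs only about 9° of tilt at the easel.

```bash
python3 - <<'E'
from h import *
from plant import sensors,cams
o=sensors.get_obs();p,R=pose(o)
for a,b in [(50,40),(50,7),(25,7)]: print(a,b,target(a,b,tilt=9)[0].round(4),rel(p,R,*target(a,b,tilt=9)))
E
```

```text
50 40 [0.5588 0.1966 0.1921] (array([ 7.87, -0.11,  4.64]), array([ 0.    ,  0.1587, -0.0028]))
50 7 [0.5879 0.199  0.1767] (array([10.78, -0.12,  6.18]), array([ 0.    ,  0.1587, -0.0028]))
25 7 [0.5762 0.1981 0.1546] (array([ 9.61, -0.11,  8.39]), array([ 0.    ,  0.1587, -0.0028]))
```

Emit:
move_arm(
  commands=[
    [4.5,1,0,0.5,0,0.03,0],
    [4.5,2.5,0,1.2,0,0.07,0],
    [4.5,4,0,2.2,0,0.11,0],
    [4.5,5.5,-0.1,3.2,0,0.14,0],
    [4.5,7,-0.1,4.2,0,0.159,0],
    [4.5,7.9,-0.1,4.6,0,0.159,0],
    [4.5,9.4,-0.1,5.4,0,0.159,0],
    [4.5,10.8,-0.1,6.2,0,0.159,0],
  ],
)

```text
clock: 31.7
tool_pos: [0.5892, 0.1991, 0.1762]
orientation: [-180.0, -9.0, 4.5]
force: [0.2, 0.7, -2.5]
opening: 0.0556
```

Emit:
move_arm(
  commands=[
    [4.5,-0.3,0,0.5,0,0,0],
    [4.5,-0.6,0,1,0,0,0],
    [4.5,-0.8,0,1.3,0,0,0],
    [4.5,-0.8,0,1.3,0,0,0],
    [4.5,-0.8,0,1.3,0,0,0],
    [4.5,-0.8,0,1.3,0,0,0],
    [4.5,-0.8,0,1.3,0,0,0],
    [4.5,-0.8,0,1.3,0,0,0],
  ],
)

```text
clock: 32.7
tool_pos: [0.5822, 0.1984, 0.1624]
orientation: [-180.0, -9.0, 4.5]
force: [0.4, 0.6, -2.6]
opening: 0.0558
```

```bash
python3 - <<'E'
from h import *
from plant import sensors,cams
o=sensors.get_obs();p,R=pose(o); print(p,o["orientation"],o["joint_pos"].round(1),o["opening"],o["force"])
for a,b in [(35,7),(25,7),(10,7),(0,7)]: print(a,b,target(a,b,tilt=9)[0].round(4),rel(p,R,*target(a,b,tilt=9)))
s=cams.snapshot("side"); im=cv2.cvtColor(s["frame"],cv2.COLOR_RGB2BGR)
cv2.imwrite("pics/s18.png",cv2.resize(cv2.convertScaleAbs(im[80:190,130:240],alpha=1.6),None,fx=5.4,fy=5.4,interpolation=cv2.INTER_CUBIC))
s=cams.snapshot("top"); im=cv2.cvtColor(s["frame"],cv2.COLOR_RGB2BGR)
cv2.imwrite("pics/t18.png",cv2.resize(cv2.convertScaleAbs(im[140:230,120:210],alpha=1.6),None,fx=6,fy=6,interpolation=cv2.INTER_CUBIC))
E
```

```text
[0.58224345 0.19837948 0.1624485 ] [-179.98648874   -9.02694573    4.53882897] [ 40.3  12.8 -22.7   7.1 -47.4  49.8] 0.055787378043481176 [ 0.44673844  0.64220004 -2.6228428 ]
35 7 [0.5808 0.1985 0.1634] (array([-0.12, -0.02, -0.12]), array([ 0.0002, -0.0005, -0.0028]))
25 7 [0.5762 0.1981 0.1546] (array([-0.72, -0.02,  0.68]), array([ 0.0002, -0.0005, -0.0028]))
10 7 [0.5691 0.1975 0.1413] (array([-1.63, -0.02,  1.88]), array([ 0.0002, -0.0005, -0.0028]))
0 7 [0.5645 0.1971 0.1325] (array([-2.23, -0.01,  2.68]), array([ 0.0002, -0.0005, -0.0028]))
```

View pics/s18.png

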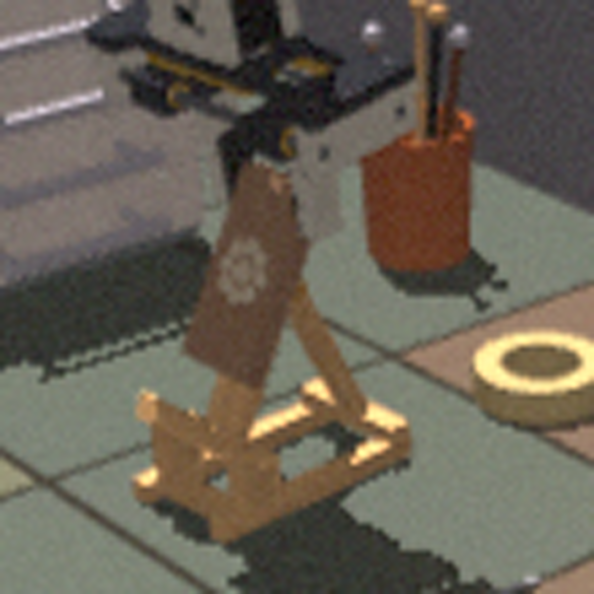

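View pics/t18.png

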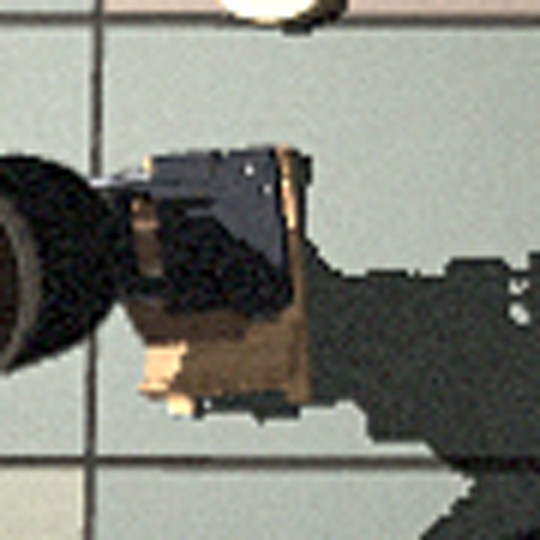

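Joints are comfortable now (j5 −47°), and the tile edges stay parallel to the rest (slope −0.31). I'll go down the slope towards the ledge.

Emit:
move_arm(
  commands=[
    [4.5,-0.25,0,0.33,0,0,0],
    [4.5,-0.5,0,0.65,0,0,0],
    [4.5,-0.75,0,1,0,0,0],
    [4.5,-1,0,1.3,0,0,0],
    [4.5,-1.25,0,1.6,0,0,0],
    [4.5,-1.45,0,1.85,0,0,0],
    [4.5,-1.45,0,1.85,0,0,0],
    [4.5,-1.45,0,1.85,0,0,0],
  ],
)

```text
clock: 33.8
tool_pos: [0.571, 0.1976, 0.142]
orientation: [-180.0, -9.0, 4.5]
force: [0.2, -0.1, -2.5]
opening: 0.0558
```

```bash
python3 - <<'E'
from h import *
from plant import sensors,cams
o=sensors.get_obs();p,R=pose(o); print(p,o["orientation"],o["joint_pos"].round(1),o["opening"],o["force"])
for a,b in [(10,5),(0,5)]: print(a,b,target(a,b,tilt=9)[0].round(4),rel(p,R,*target(a,b,tilt=9)))
s=cams.snapshot("side"); im=cv2.cvtColor(s["frame"],cv2.COLOR_RGB2BGR)
cv2.imwrite("pics/s19.png",cv2.resize(cv2.convertScaleAbs(im[100:190,140:230],alpha=1.6),None,fx=6.6,fy=6.6,interpolation=cv2.INTER_CUBIC))
E
```

```text
[0.57098209 0.19755446 0.14200985] [-179.98395553   -9.03852502    4.54272437] [ 41.   13.  -25.7   7.7 -44.3  48.4] 0.055790385643456716 [ 0.19407581 -0.07445526 -2.53117964]
10 5 [0.5709 0.1976 0.1404] (array([-0.03, -0.01,  0.16]), array([ 0.0002, -0.0007, -0.0027]))
0 5 [0.5662 0.1973 0.1316] (array([-0.63, -0.01,  0.96]), array([ 0.0002, -0.0007, -0.0027]))
```

View pics/s19.png

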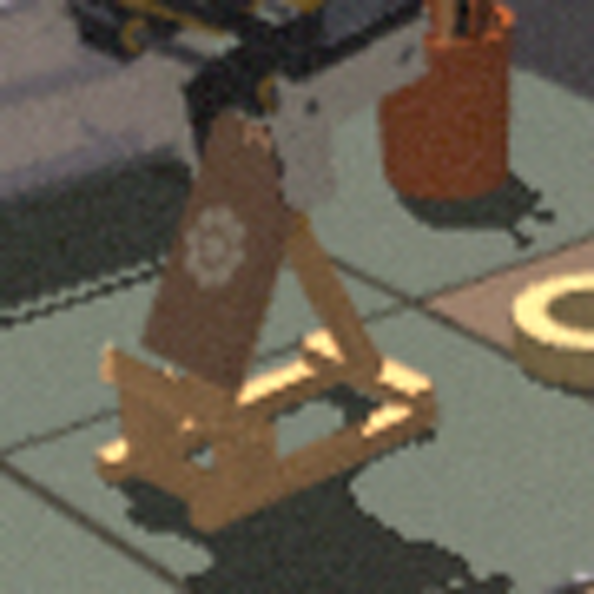

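Emit:
move_arm(
  commands=[
    [4.5,-0.06,0,0.08,0,0,0],
    [4.5,-0.12,0,0.16,0,0,0],
    [4.5,-0.18,0,0.24,0,0,0],
    [4.5,-0.24,0,0.32,0,0,0],
    [4.5,-0.3,0,0.4,0,0,0],
    [4.5,-0.36,0,0.48,0,0,0],
    [4.5,-0.36,0,0.48,0,0,0],
    [4.5,-0.36,0,0.48,0,0,0],
  ],
)

```text
clock: 34.85
tool_pos: [0.5681, 0.1973, 0.1366]
orientation: [-180.0, -9.0, 4.5]
force: [0.2, -0.1, -2.0]
opening: 0.0555
```

```bash
python3 - <<'E'
from h import *
from plant import sensors,cams
o=sensors.get_obs();p,R=pose(o); print(p,o["orientation"],o["opening"],o["force"])
for a,b in [(0,5)]: print(a,b,target(a,b,tilt=9)[0].round(4),rel(p,R,*target(a,b,tilt=9)))
s=cams.snapshot("side"); im=cv2.cvtColor(s["frame"],cv2.COLOR_RGB2BGR)
cv2.imwrite("pics/s20.png",cv2.resize(cv2.convertScaleAbs(im[100:190,140:230],alpha=1.6),None,fx=6.6,fy=6.6,interpolation=cv2.INTER_CUBIC))
E
```

```text
[0.56805364 0.19728624 0.13655472] [-179.98922866   -9.02381969    4.5400963 ] 0.05550948459357375 [ 0.19977534 -0.06211748 -1.97720601]
0 5 [0.5662 0.1973 0.1316] (array([-0.26, -0.01,  0.46]), array([ 0.0002, -0.0004, -0.0028]))
```

View pics/s20.png

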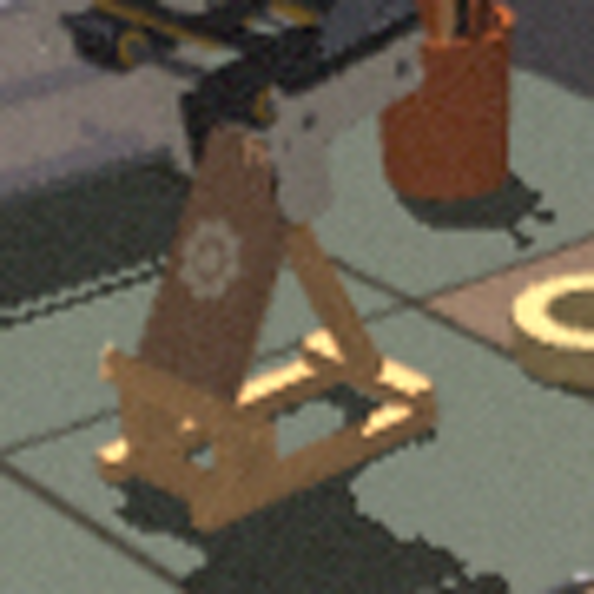

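The lip now hides the tile's bottom edge, so it's inside the trough and still without contact force. I'll continue by feel.

Emit:
move_arm(
  commands=[
    [4.5,-0.05,0,0.08,0,0,0],
    [4.5,-0.1,0,0.16,0,0,0],
    [4.5,-0.14,0,0.24,0,0,0],
    [4.5,-0.18,0,0.31,0,0,0],
    [4.5,-0.18,0,0.31,0,0,0],
    [4.5,-0.18,0,0.31,0,0,0],
    [4.5,-0.18,0,0.31,0,0,0],
    [4.5,-0.18,0,0.31,0,0,0],
  ],
)

```text
clock: 35.9
tool_pos: [0.5667, 0.1972, 0.1332]
orientation: [-180.0, -9.0, 4.5]
force: [-1.2, -0.4, -2.7]
opening: 0.0555
```

Emit:
move_arm(
  commands=[
    [4.5,-0.03,0,0.04,0,0,0],
    [4.5,-0.06,0,0.08,0,0,0],
    [4.5,-0.09,0,0.12,0,0,0],
    [4.5,-0.12,0,0.16,0,0,0],
    [4.5,-0.15,0,0.2,0,0,0],
    [4.5,-0.15,0,0.2,0,0,0],
    [4.5,-0.15,0,0.2,0,0,0],
    [4.5,-0.15,0,0.2,0,0,0],
  ],
)

```text
clock: 36.9
tool_pos: [0.5664, 0.1973, 0.132]
orientation: [-180.0, -9.1, 4.6]
force: [1.2, -1.9, 5.8]
opening: 0.0556
```

Contact with the ledge: Fz went from −2.5 to +5.8 N. I'll now ease off slightly and press the tile towards the rest.

Emit:
move_arm(
  commands=[
    [4.5,0.05,0,-0.06,0,0,0],
    [4.5,0.12,0,0,0,0,0],
    [4.5,0.19,0,0.05,0,0,0],
    [4.5,0.26,0,0.1,0,0,0],
    [4.5,0.33,0,0.15,0,0,0],
    [4.5,0.33,0,0.15,0,0,0],
    [4.5,0.33,0,0.15,0,0,0],
    [4.5,0.33,0,0.15,0,0,0],
  ],
)

```text
clock: 37.9
tool_pos: [0.5689, 0.1976, 0.1308]
orientation: [-180.0, -9.0, 4.5]
force: [-5.4, -0.9, 10.2]
opening: 0.0556
```

```bash
python3 - <<'E'
from h import *
from plant import sensors,cams
o=sensors.get_obs();p,R=pose(o); print(p,o["orientation"],o["opening"],o["force"])
for a,b in [(0,0)]: print(a,b,target(a,b,tilt=9)[0].round(4),rel(p,R,*target(a,b,tilt=9)))
s=cams.snapshot("side"); im=cv2.cvtColor(s["frame"],cv2.COLOR_RGB2BGR)
cv2.imwrite("pics/s21.png",cv2.resize(cv2.convertScaleAbs(im[100:190,140:230],alpha=1.6),None,fx=6.6,fy=6.6,interpolation=cv2.INTER_CUBIC))
k=cams.snapshot("wrist"); cv2.imwrite("pics/w21.png",cv2.cvtColor(k["frame"],cv2.COLOR_RGB2BGR))
E
```

```text
[0.56892915 0.19759346 0.13080119] [-179.9624659    -9.04467589    4.54178526] 0.05558395761579771 [-5.40810187 -0.91276427 10.21866259]
0 0 [0.5706 0.1976 0.1292] (array([0.14, 0.01, 0.18]), array([-0.0002, -0.0008, -0.0027]))
```

View pics/s21.png

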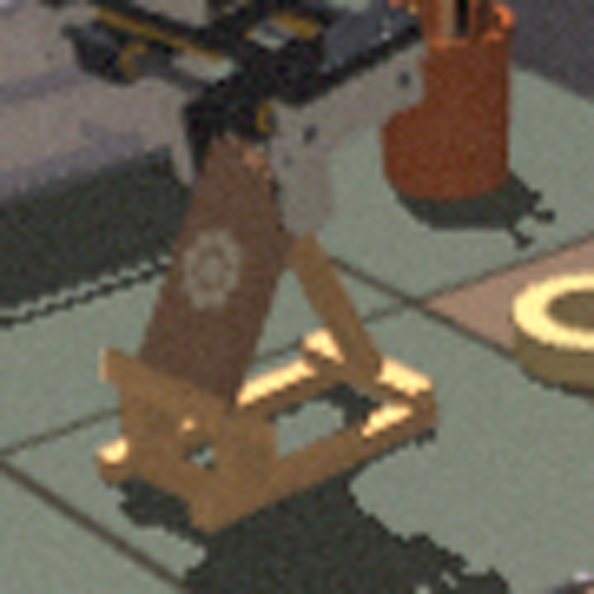

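View pics/w21.png

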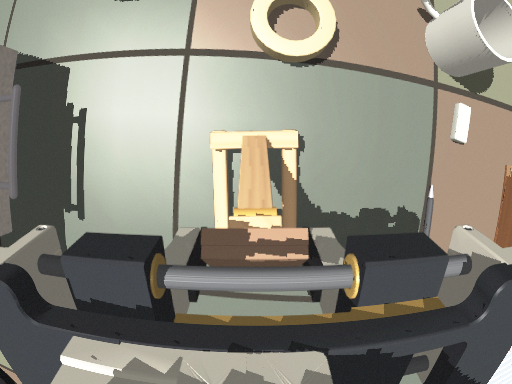

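The wrist view shows the tile (cols 202–308) centred on the rest (233–277). The forces resolve to about 10 N on the rest and 8 N on the ledge. I'll relax slightly and open.

Emit:
move_arm(
  commands=[
    [4.5,-0.03,0,-0.05,0,0,0],
    [4.5,-0.05,0,-0.1,0,0,0],
    [4.5,-0.05,0,-0.1,0,0,0],
    [5.7,-0.05,0,-0.1,0,0,0],
    [6,-0.05,0,-0.1,0,0,0],
    [6.4,-0.05,0,-0.1,0,0,0],
    [7,-0.05,0,-0.1,0,0,0],
    [7.6,-0.05,0,-0.1,0,0,0],
  ],
)

```text
clock: 39.0
tool_pos: [0.5683, 0.1972, 0.1308]
orientation: [-180.0, -9.0, 4.5]
force: [0.7, 0.5, 0.3]
opening: 0.0741
```

```bash
python3 - <<'E'
from h import *
from plant import sensors,cams
o=sensors.get_obs();p,R=pose(o); print(p,o["orientation"],o["opening"],o["force"])
s=cams.snapshot("side"); im=cv2.cvtColor(s["frame"],cv2.COLOR_RGB2BGR)
cv2.imwrite("pics/s22.png",cv2.resize(cv2.convertScaleAbs(im[100:190,140:230],alpha=1.6),None,fx=6.6,fy=6.6,interpolation=cv2.INTER_CUBIC))
k=cams.snapshot("wrist"); cv2.imwrite("pics/w22.png",cv2.cvtColor(k["frame"],cv2.COLOR_RGB2BGR))
E
```

```text
[0.56834949 0.19723286 0.13084232] [-179.99460063   -9.01141764    4.53630916] 0.07413199296441451 [0.65937942 0.4893318  0.33303957]
```

View pics/s22.png

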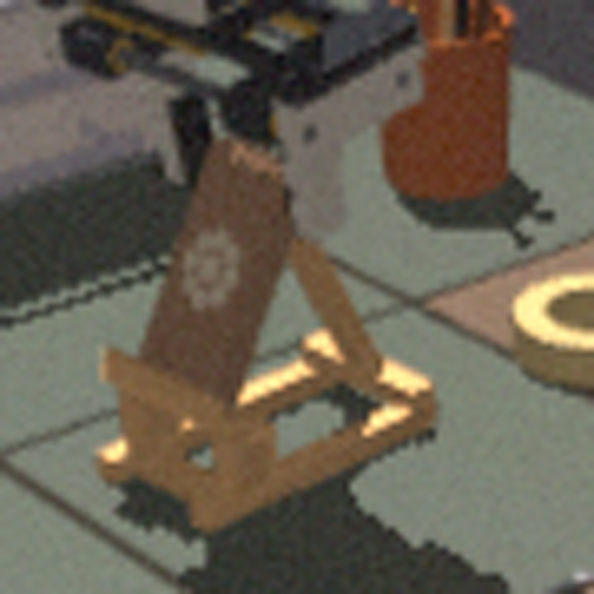

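View pics/w22.png

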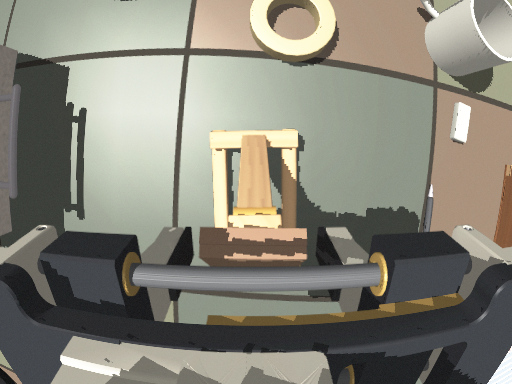

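It's released and standing. I'll retreat straight back along the fingers.

Emit:
move_arm(
  commands=[
    [8.7,0,0,0,0,0,0],
    [8.7,0,0,-1,0,0,0],
    [8.7,0,0,-2.5,0,0,0],
    [8.7,0,0,-4.5,0,0,0],
    [8.7,0,0,-7,0,0,0],
    [8.7,0,0,-10,0,0,0],
    [8.7,-3,0,-12,0,0,0],
    [8.7,-7,0,-13,0,0,0],
  ],
)

```text
clock: 40.1
tool_pos: [0.4791, 0.1905, 0.2506]
orientation: [-179.9, -9.2, 4.5]
force: [-1.0, -0.2, -0.1]
opening: 0.0868
```

Emit:
move_arm(
  commands=[
    [8.7,-3,0,0,0,0,0],
    [8.7,-6,3,0,0,0,0],
    [8.7,-6,8,0,0,0,0],
    [8.7,-6,11,0,0,0,0],
    [8.7,-6,11,0,0,0,0],
    [8.7,-6,11,0,0,0,0],
    [8.7,-6,11,0,0,0,0],
    [8.7,-6,11,0,0,0,0],
  ],
)

```text
clock: 41.1
tool_pos: [0.4288, 0.0764, 0.2389]
orientation: [-180.0, -9.0, 4.6]
force: [0.3, -0.0, 0.2]
opening: 0.0872
```

```bash
python3 - <<'E'
from h import *
from plant import sensors,cams
o=sensors.get_obs();p,R=pose(o); print(p,o["orientation"],o["opening"],o["force"],o["qvel"].round(1))
for n in ["side","top","wrist"]:
    s=cams.snapshot(n); np.savez(n+"23.npz",**{a:np.array(s[a]) for a in s}); im=cv2.cvtColor(s["frame"],cv2.COLOR_RGB2BGR)
    cv2.imwrite(f"pics/{n}23.png",im)
    if n=="side": cv2.imwrite("pics/s23c.png",cv2.resize(cv2.convertScaleAbs(im[115:185,145:215],alpha=1.6),None,fx=8,fy=8,interpolation=cv2.INTER_CUBIC))
E
```

```text
[0.4288208  0.0764145  0.23890466] [-179.99744491   -9.01061346    4.59275126] 0.08720994535146404 [ 0.32292605 -0.04853126  0.1920301 ] [-0.1  0.1 -0.1  0.  -0.   0.2]
```

View pics/s23c.png

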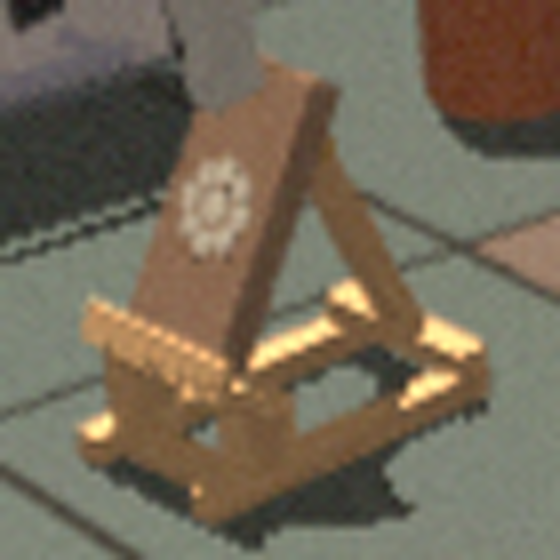

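View pics/wrist23.png

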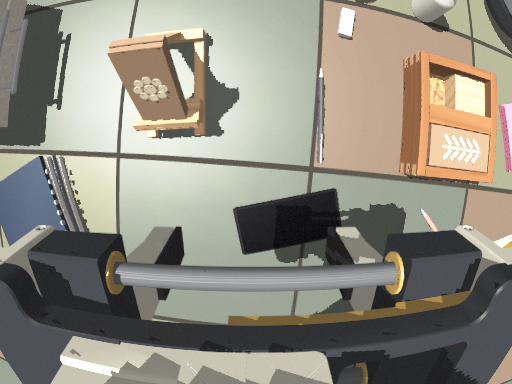

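View pics/top23.png

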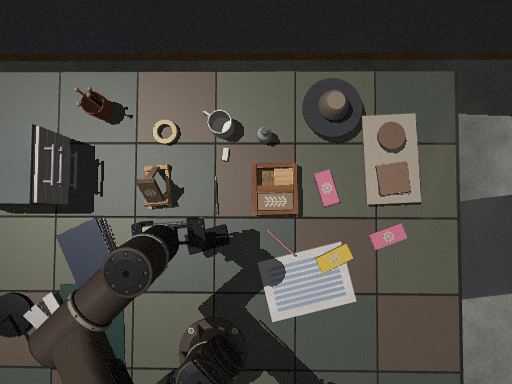

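The tile stands on the ledge, flower out. I'll check its position numerically.

```bash
python3 - <<'E'
from h import *
S={n:dict(np.load(n+"23.npz")) for n in ("side","top","wrist")}
def loc(P):
    y=np.radians(YE); ex=np.array([np.cos(y),np.sin(y),0]); ey=np.array([-np.sin(y),np.cos(y),0]); ez=np.array([0,0,1.]); c,s_=np.cos(np.radians(62)),np.sin(np.radians(62))
    d=P-C; return np.array([d@(c*ex+s_*ez),d@ey,d@(-s_*ex+c*ez)])*1000
im=S["wrist"]["frame"][20:140,100:220][:,:,::-1]
cv2.imwrite("pics/w23c.png",cv2.resize(im,None,fx=5,fy=5,interpolation=cv2.INTER_CUBIC))
fs=(145+(213+.5)/8-.5,115+(207+.5)/8-.5)
fw=(151,90)
P=tri([ray(S["side"],*fs),ray(S["wrist"],*fw,True)]); print("flower",P.round(4),"in rest frame (exp 60,0,16)",loc(P).round(1))
E
```

```text
flower [0.537  0.196  0.1057] in rest frame (exp 60,0,16) [58.5  1.1 19.2]
```

View pics/w23c.png

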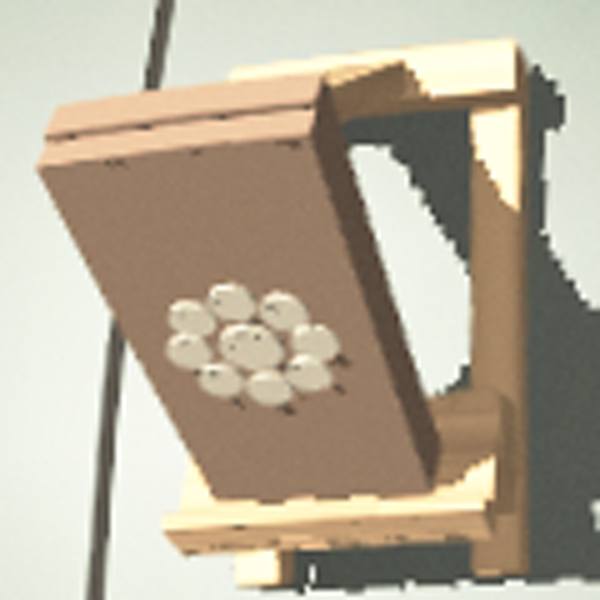

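```bash
python3 - <<'E'
from h import *
s=dict(np.load("side23.npz")); s8=dict(np.load("side8.npz"))
cv2.imwrite("pics/s24.png",cv2.resize(cv2.convertScaleAbs(s["frame"][118:168,155:195][:,:,::-1],alpha=1.8),None,fx=14,fy=12,interpolation=cv2.INTER_CUBIC))
y=np.radians(YE); ex=np.array([np.cos(y),np.sin(y),0]); ey=np.array([-np.sin(y),np.cos(y),0]); ez=np.array([0,0,1.])
def pt(x,yy,z,ang=62,z0=0):
    # tile rotated about its top contact: bottom out by z0
    xs=np.cos(np.radians(62))*ex+np.sin(np.radians(62))*ez; zs=-np.sin(np.radians(62))*ex+np.cos(np.radians(62))*ez
    return C+(xs*x+ey*yy+zs*z)/1000
# slopes dx/dy in image of: rest left front edge; tile right back & front side edge for bottom offsets
def sl(a,b): u,v=proj(s,a),proj(s,b); return ((u-v)[0]/(u-v)[1]).round(4),u.round(1),v.round(1)
print("rest left",sl(pt(10,15,0),pt(110,15,0)),"right",sl(pt(10,-15,0),pt(110,-15,0)))
for z0 in (0,3,6,9):
    f=lambda x,h:z0*(1-x/110)+h
    print(z0,"tile left face",sl(pt(12,28,f(12,16)),pt(118,28,f(118,16))),"right face",sl(pt(12,-28,f(12,16)),pt(118,-28,f(118,16))),"right back",sl(pt(12,-28,f(12,0)),pt(118,-28,f(118,0))))
E
```

```text
rest left (np.float64(-0.3232), array([168.4, 154.6]), array([178.2, 124.4])) right (np.float64(-0.3257), array([174.6, 157.7]), array([184.6, 127.2]))
0 tile left face (np.float64(-0.3208), array([162.2, 152. ]), array([172.6, 119.8])) right face (np.float64(-0.3255), array([173.9, 157.8]), array([184.6, 125. ])) right back (np.float64(-0.3268), array([177.6, 158.5]), array([188.2, 125.9]))
3 tile left face (np.float64(-0.3432), array([161.6, 151.9]), array([172.6, 119.8])) right face (np.float64(-0.3472), array([173.3, 157.7]), array([184.6, 125. ])) right back (np.float64(-0.3484), array([177. , 158.4]), array([188.3, 125.9]))
6 tile left face (np.float64(-0.3658), array([161. , 151.8]), array([172.7, 119.8])) right face (np.float64(-0.3692), array([172.6, 157.6]), array([184.7, 125. ])) right back (np.float64(-0.3702), array([176.3, 158.2]), array([188.3, 125.9]))
9 tile left face (np.float64(-0.3886), array([160.3, 151.7]), array([172.7, 119.9])) right face (np.float64(-0.3914), array([172. , 157.5]), array([184.7, 125. ])) right back (np.float64(-0.3922), array([175.7, 158.1]), array([188.4, 126. ]))
```

View pics/s24.png

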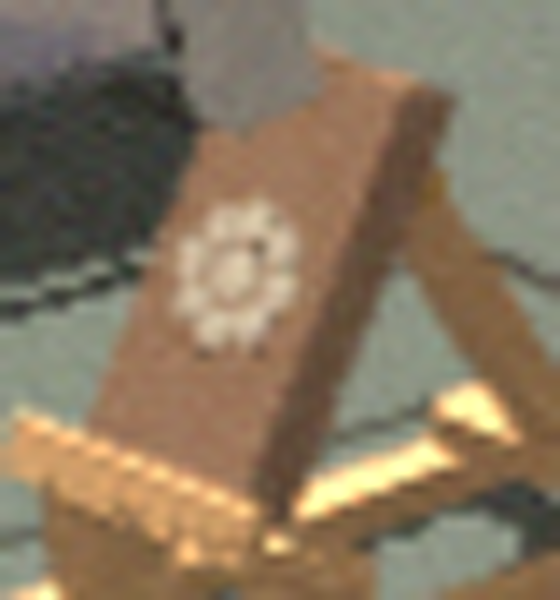

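The tile's edge slopes (−0.317, −0.334, −0.331) match a flush tile (predicted −0.32 to −0.33) to within about 1°. A quick before/after check of the leaf tile and bystanders, then I'll hand in.

```bash
python3 - <<'E'
import cv2,numpy as np
a=cv2.imread("pics/top0.png");b=cv2.imread("pics/top23.png")
for n,(x,y,w,h) in {"leaf":(255,190,42,24),"mug":(203,106,32,36),"tape":(150,117,32,30),"glue":(256,124,18,22),"eraser":(219,145,14,18),"pen":(211,172,10,44),"gel":(264,226,36,32)}.items():
    t=cv2.cvtColor(a[y:y+h,x:x+w],6);r=cv2.matchTemplate(cv2.cvtColor(b[y-8:y+h+8,x-8:x+w+8],6),t,cv2.TM_CCOEFF_NORMED);_,v,_,l=cv2.minMaxLoc(r);print(n,np.array(l)-8,round(v,2))
E
python3 -c "
from plant import job,sensors
o=sensors.get_obs();print(o['clock'],o['force'],abs(o['qvel']).max())
print(job.close_job())"
```

```text
leaf [0 0] 1.0
mug [0 0] 1.0
tape [0 0] 1.0
glue [0 0] 0.99
eraser [0 0] 1.0
pen [0 0] 0.99
gel [0 0] 0.91
41.25 [ 0.69959768 -0.31230607  0.39383343] 0.21148333152228382
the job is handed in; nothing more can be done
None
```

The flower tile is standing on the easel ledge with the flower facing out, released, and I handed the job in at 41 s of the 64 s limit. No verdict was reported.

- **Tipping:** I pressed the tile's +y end, which gave way with almost no force. The tile tipped and stayed tipped by itself. I then gripped its raised end and lifted it out.
- **Change of plan:** With the tile held at 31° to the tool, the arm could not lower it to the ledge, because joints 3 and 4 came close to their limits. I backed off and pushed the tile's low end against the outer wall of the fixed tray. That swung it to about 53° in the grip and briefly took about 19 N. After that the easel needed only 9° of tool tilt.
- **Placing:** I felt the tile touch the ledge, pressed it gently to the rest, let go and withdrew.

**Last checks:**
- **Flush against the rest:** in the side view the tile's edges match the expected slope to about 1°.
- **Position:** measured across two views, the centre of the flower is 58.5 mm up the slope and 1.1 mm off the middle. It came out 19 mm off the rest's face instead of the expected 16 mm. That disagrees with the slope check by about 3 mm; I put it down to camera calibration.
- **Everything else:** the leaf tile, mug, tape, glue, eraser and both pens show zero shift in the top view. The phone was partly hidden by the arm there, so I only judged it by eye; it was not touched. The arm was clear of everything.

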